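Read a gel cassette from both ends and rack it

ROBOT

A 7-joint arm with a two-finger parallel gripper is mounted at the origin on the work surface. World frame = base frame: x ahead of the robot, y to its left, z up, the work surface at z = 0. Lengths are in m, angles in rad, forces in N, time in s.
With the tool pointing down it reaches from about 0.425 to 0.875 m from the base axis. Payload 4.7 kg.
Tool frame: the origin (TCP) lies between the finger pads; the fingertips stand bot.nose_length ahead of it and the grasp point (between the pads) is the TCP (bot.nose_length is the distance from the TCP to the fingertips, in m); z points along the fingers, y is the direction in which the jaws open and shut (so a half turn about z gives the same grasp; the last joint's range is limited). The gripper opens to 87 mm and grips with 3 to 60 N. Pads are 19 mm wide; open, the fingers measure 117 mm over their backs; the gripper's body (75 mm by 190 mm) begins 51 mm behind the grasp point.
Start: joints at [-1.14, 0.321, -0.07, 1.45, 0.023, 1.371, -0.057], TCP at [0.263, 0.594, 0.242] pointing down, gripper open.
Joint ranges: [-2.86, 2.86], [-0.3, 2.09], [-1.38, 1.24], [0.06, 2.45], [-1.56, 4.7], [0.09, 2.05], [-2.69, 2.69]. Speed limits (rad/s): [2.57, 2.57, 3.14, 3.14, 3.14, 3.14, 3.14].

INTERFACE

Orientations are given as a 3x3 rotation matrix whose columns are the frame's x, y, z axes.
In Python, from cell import bot gives the robot as it stands. The module is installed in compiled form; this text tells all that it offers.
- The arm moves only by the shell command python3 -m inch 'ROWS' [FORCE]. ROWS is JSON, a list of rows, each a list of 7 numbers: the shift along the tool's x, y, z in mm, then the turn, a rotation vector about the tool's x, y, z in degrees, then the closure, from 0 (fully open) to 1 (shut). A call has 1 to 5 rows; each row shifts and turns the pose as measured when the row begins, along the tool's axes as they then stand; what a row does not reach is not made up. A row lasts 1/8 s, in which the tool goes at most 62.5 mm and 10.7 degrees, less where a joint would pass 70% of its speed; a pose out of reach is approached as far as the arm can. A call with a gripper value outside its range is refused whole. The fingers move at their own pace and stop on an object; FORCE is the grip in N (left out, the last holds). Time passes only in rows, so rows that do not move let the fingers close. It gives the time, the measured TCP pose, the force and the opening at its end, in the units of the state.
- bot.state(): the state, without advancing time (a new reading comes with each control period).
- bot.grab_frame(name): name is "side" or "top" or "wrist"; returns (picture, depth): 480x640x3 uint8, red, green, blue; 480x640 float32, m along the optical axis (not along the pixel's ray), 0 where there is no reading.
- bot.calibration(name): a dict with "camera_matrix" (3x3 intrinsics, pixels), "world_to_cam" (4x4, takes a point from world to camera coordinates). Camera axes: x right, y up, looking along -z (the intrinsics and any distortion apply to the point x, -y, -z); pixel columns grow to the right and rows downward; lengths in m; the calibration is good to about 2 mm. A picture is of the moment at which its call begins: read the wrist's pose just before it. calibration takes no time and is no camera call; for the wrist camera it gives the pose at the moment of the call.
- bot.job_done(): hands the job in, once; it reports no verdict.
The state is a dict: "time": time; "q": joint angles; "joint_velocities": joint speeds; "tau": joint torques, N m; "tool_pos": TCP position; "tool_rot": TCP orientation; "contact_force": force on the tool from outside, world axes, zero at the start; "moment": the same for the moment, N m; "gripper_width": opening from 0.0 (shut) to 1.0 (fully open).
Only numpy, scipy, OpenCV 4.12 (cv2) and the standard library are available. Lean on these libraries where they do the work, as an engineer would, in place of code of your own. Each camera call takes 0.05 s, during which the arm holds its last target. There are 200 camera calls.

TASK

Take the gel cassette with the cut corner from the sloping rest and stand it upright in the reader's slot with its cut-corner end next to the reading head, let go of it and press the start button fully down; then turn the cassette end for end, stand it in the slot again, let go and press the button once more. Finally stand it in either free slot of the drying rack, either way round. Lower the cassette fully home each time before letting go, never drop it, and leave the other things where they are.

Things in the scene. Friction and masses are not known exactly. Their poses are not given: they have to be found in the camera images.
- cassette: pale rigid gel cassette, a flat plate 10 mm thick (x), 120 mm wide (y), 110 mm high (z), 0.18 kg or so, grey pane on both faces; one upper corner, at the +y end, is cut away (36 mm wide, 35 mm high), so the top edge runs from y = -60 to +24 mm. Origin: middle of the bottom edge. At the start it leans on the rest, its top 25 degrees back towards the robot.
- cut_end (a point): point on the cassette's narrow +y side edge (the end with the cut corner), 37.5 mm above its bottom
- rest: aluminium sloping rest, base 120 x 150 x 10 mm (x, y, z), origin under its centre. A ledge holds the cassette's bottom edge with a 9 mm lip in front, and two narrow backs, each 16 mm wide and 37 mm to either side of the middle, reach 56 mm up the cassette on the robot's side; the upper half of the cassette is free on both faces.
- reader: white reader, fixed, 175 x 240 mm (x, y), origin under its middle; it stands turned about 45 degrees from the robot's axes. Slot part (x from 7.5 to 82.5 mm) is 50 mm high and holds the slot; the other part (x from -92.5 to 7.5 mm) is 30 mm high and carries the start button; the grey reading head stands on the slot part past the slot's +y end, 70 x 55 mm, its top 110 mm above the table.
- reader_slot (a point): middle of the mouth of the reader's slot, 50 mm above the table; the slot is 13 mm wide (point x), 128 mm long (point y), 25 mm deep, with 3 mm chamfers; point axes as the reader's
- reader_head (a point): middle of the top of the reading head, 107.5 mm from the slot's middle along +y, 60 mm above the slot's mouth
- start (a joint): travel of the start button, 0 up to 0.006 m fully down; sprung, about 5 N
- start_top (a point): middle of the top of the round black start button (34 mm across), on the low part of the reader, 105 mm from the slot's middle across the slot (reader -x side)
- rack: grey drying rack, fixed block 165 x 160 x 40 mm (x, y, z) with three parallel slots 60 mm apart, each 13 mm wide (x), 128 mm long (y), 25 mm deep, 3 mm chamfers; origin under its centre. The middle slot holds the plain cassette.
- rack_slot0 (a point): middle of the mouth of the rack's free slot on the robot's side, 40 mm above the table; axes as the rack's
- rack_slot2 (a point): middle of the mouth of the rack's free slot on the far side, 40 mm above the table; axes as the rack's
- spare: plain cassette of the same size with no cut corner, standing in the rack's middle slot; to be left. Origin: middle of its bottom edge
- bottle: reagent bottle, 72 mm across, 150 mm high, to be left; origin under its centre
- jar: small closed jar, 64 mm across, 75 mm high, to be left; origin under its centre
- beaker: white cup, 70 mm across, 85 mm high, to be left; origin under its centre
- tin: tin, 100 mm across, 110 mm high, to be left; origin under its centre
- tubes: block of capped tubes 70 x 160 mm (x, y), 100 mm high, to be left; origin under its centre
- marker: marker pen lying along its x, 130 mm long, 15 mm thick, to be left; origin under its middle
Not all that is in view belongs to the job. Leave any green or purple look-alike of the cassette alone.

How it is judged:
By the outcome, as a careful person would: the job done as asked, in the order asked, and still so for the second after the job is handed in, with the robot touching nothing.
It also fails if it takes over 72 s, if anything falls off the work surface, if the arm or the gripper's body presses on something with over 40 N, if the wrist force passes 120 N, or if a joint passes its speed limit or range.

## Working session

There is one attempt and no reset: what is moved stays moved. The work goes in short steps, Python scripts to look and compute and a shell command to move; the robot and the scene stay as the last step left them, time stands still between calls to the robot, and variables do not carry over. Pictures are saved under pics/ and viewed, about 8 in all and at most 12, crops included, and the job is handed in when it is done.

```bash
mkdir -p pics; ls; python3 - <<'E'
from cell import bot
import cv2,numpy as np
s=bot.state();print(s['time'],s['tool_pos'],np.round(s['tool_rot'],3).tolist(),bot.nose_length)
for n in('side','top'):
    p,d=bot.grab_frame(n);np.savez(n+'0.npz',p=p,d=d,**bot.calibration(n));cv2.imwrite(f'pics/{n}0.png',p[:,:,::-1])
    c=bot.calibration(n);print(n,c)
E
```

```text
pics
0.0 [0.26293222 0.59387498 0.24045921] [[-0.914, 0.405, -0.001], [0.405, 0.914, -0.002], [-0.0, -0.002, -1.0]] 0.019
side {'camera_matrix': array([[464.89569588,   0.        , 319.35190203],
       [  0.        , 464.89569588, 245.19992134],
       [  0.        ,   0.        ,   1.        ]]), 'world_to_cam': array([[ 8.09020165e-01, -5.87780776e-01, -3.61976507e-04,
        -3.82970946e-01],
       [ 3.47720031e-01,  4.78104389e-01,  8.06540125e-01,
        -3.01104171e-01],
       [-4.73895718e-01, -6.52633092e-01,  5.91179242e-01,
        -7.34029500e-01],
       [ 0.00000000e+00,  0.00000000e+00,  0.00000000e+00,
         1.00000000e+00]])}
top {'camera_matrix': array([[516.39273143,   0.        , 325.52080395],
       [  0.        , 516.39273143, 245.71313827],
       [  0.        ,   0.        ,   1.        ]]), 'world_to_cam': array([[-2.11052061e-02, -9.99777217e-01,  2.95358222e-04,
         9.93799499e-02],
       [ 9.80123419e-01, -2.06320252e-02,  1.97312957e-01,
        -5.20365904e-01],
       [-1.97262905e-01,  4.45381813e-03,  9.80340507e-01,
        -1.08433872e+00],
       [ 0.00000000e+00,  0.00000000e+00,  0.00000000e+00,
         1.00000000e+00]])}
```

View pics/top0.png

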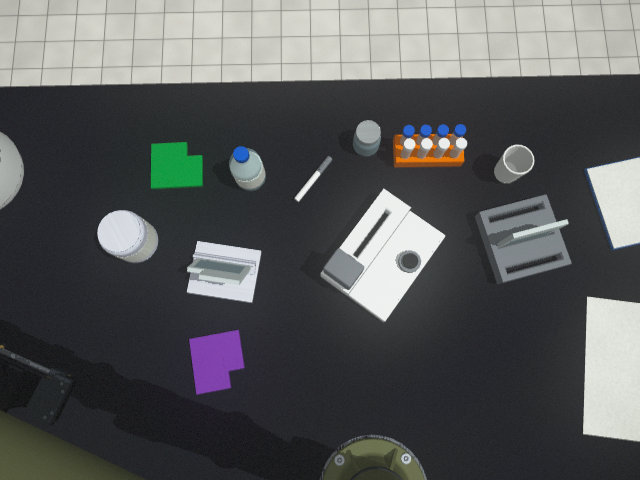

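View pics/side0.png

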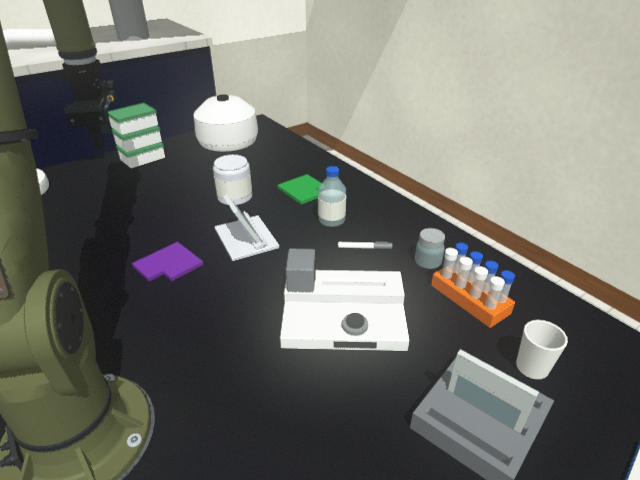

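The rest with the pale cassette is at top (224,270). The reader is at (383,255) with its head at (343,268) and button at (408,261). The rack with the spare is at (523,238). There are flat look-alikes: green (177,165) and purple (217,362). The pale one on the rest fits the description, and I'll confirm it in a crop.

```bash
cat > h.py <<'E'
import numpy as np,cv2
def cloud(d,K,W):
    v,u=np.mgrid[:480,:640]
    c=np.stack([(u-K[0,2])/K[0,0]*d,-(v-K[1,2])/K[1,1]*d,-d],-1)
    R,t=W[:3,:3],W[:3,3]
    P=(c-t)@R; P[d<=0]=np.nan
    return P
def load(n):
    z=np.load(n+'0.npz');return z['p'],cloud(z['d'],z['camera_matrix'],z['world_to_cam'])
def rect(P):
    P=np.asarray(P,float); (c,s,a)=cv2.minAreaRect((P[:,:2]*1000).astype(np.float32)); return np.round(c,1),np.round(s,1),round(a,1)
E
python3 - <<'E'
from h import *
p,P=load('top')
def sel(u0,u1,v0,v1,z0,z1,P=P):
    Q=P[v0:v1,u0:u1].reshape(-1,3);return Q[(Q[:,2]>z0)&(Q[:,2]<z1)]
print('table z',np.nanmedian(P[400:450,250:310,2]))
print('reader high',rect(sel(320,450,185,325,.043,.057)))
print('reader low',rect(sel(320,450,185,325,.024,.037)))
print('head',rect(sel(320,375,240,295,.1,.12)))
b=sel(395,425,248,275,.0375,.06);print('button',len(b),rect(b),np.median(b[:,2]))
print('rack',rect(sel(470,580,190,290,.034,.046)))
s=sel(470,580,190,290,.09,.15);print('spare',len(s),rect(s),s[:,2].max())
print('rest base',rect(sel(180,265,235,305,.006,.014)))
c=sel(180,265,235,305,.06,.15);print('cass',len(c),rect(c),c[:,2].max())
c=sel(180,265,235,305,.095,.15);print('cass top',len(c),rect(c),c[:,2].max())
ps,Ps=load('side')
for n,(u0,u1,v0,v1) in dict(bottle=(310,350,165,228)).items(): pass
a=cv2.resize(p[230:310,175:275],None,fx=5,fy=5,interpolation=cv2.INTER_CUBIC)
b=cv2.resize(ps[190:262,205:285],(500,400),interpolation=cv2.INTER_CUBIC)
cv2.imwrite('pics/crop1.png',np.hstack([cv2.resize(a,(400,400)),cv2.resize(b,(400,400))])[:,:,::-1])
E
```

```text
table z -0.0002704937652391455
reader high (array([507.5, -36.7]), array([165.6, 241.1]), 52.4)
reader low (array([501.5, -44.5]), array([166.6, 241.4]), 52.0)
head (array([466.1,  52.1]), array([70.1, 56.5]), 52.4)
button 390 (array([486.9, -96.2]), array([47.8, 49.6]), 61.5) 0.04494819545999289
rack (array([ 535.8, -356.6]), array([165.4, 164. ]), 13.8)
spare 407 (array([ 535.5, -356.4]), array([ 10.8, 123.7]), 13.7) 0.13032986551850861
rest base (array([479.7, 314.2]), array([160.5, 158.5]), 80.1)
cass 812 (array([462.2, 322.4]), array([120.6,  41.3]), 79.7) 0.12724077343420778
cass top 408 (array([450.8, 312.5]), array([97., 24.]), 81.1) 0.12724077343420778
```

View pics/crop1.png

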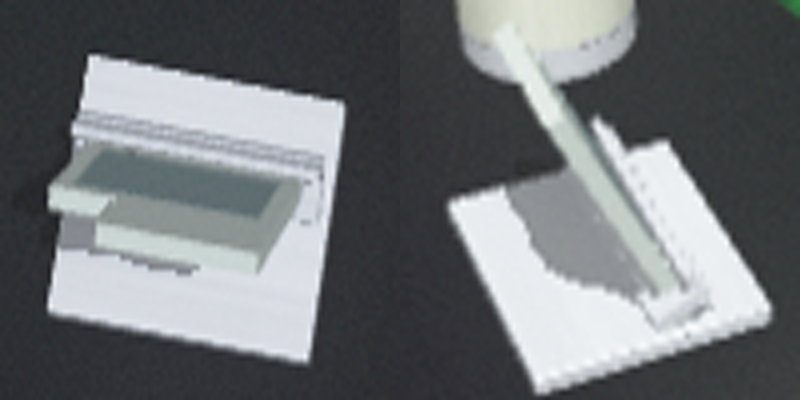

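The crop shows the pale cassette on the rest, with its cut at the image-left (+y) end, at about (196,262) in the top image. The green and purple plates lie flat and are not candidates. Next I'll fit the cassette's pose.

```bash
python3 - <<'E'
from h import *
for n,(u0,u1,v0,v1) in dict(top=(180,265,235,300),side=(215,275,190,262)).items():
    p,P=load(n)
    Q=P[v0:v1,u0:u1].reshape(-1,3);Q=Q[(Q[:,2]>.045)&(Q[:,2]<.13)]
    rng=np.random.default_rng(0);best=(0,)
    for i in range(1500):
        a,b,c=Q[rng.choice(len(Q),3,False)];m=np.cross(b-a,c-a);L=np.linalg.norm(m)
        if L<1e-5: continue
        m/=L;k=(abs((Q-a)@m)<.0015);
        if k.sum()>best[0]: best=(k.sum(),k)
    k=best[1];F=Q[k];c=F.mean(0);nrm=np.linalg.svd(F-c,full_matrices=False)[2][2];nrm*=np.sign(nrm[0])
    yc=np.cross([0,0,1],nrm);yc/=np.linalg.norm(yc);zc=np.cross(nrm,yc)
    print(n,len(Q),len(F),'n',nrm.round(3),'tilt',np.degrees(np.arcsin(nrm[2])).round(1),'yaw',np.degrees(np.arctan2(nrm[1],nrm[0])).round(1))
    l=(Q-c)@np.c_[nrm,yc,zc];print('c',c.round(4))
    d=l[:,0];print('x hist',np.percentile(d,[1,5,25,50,75,95,99]).round(4))
    G=l[abs(d)<.012];print('y range',G[:,1].min(),G[:,1].max(),'z max',np.percentile(G[:,2],99.5),G[:,2].max())
    hi=G[G[:,2]>G[:,2].max()-.02];print('top y range',np.percentile(hi[:,1],[0,1,99,100]).round(4))
    top=Q[(l[:,2]>G[:,2].max()-.004)];print('top edge ctr x',((top-c)@nrm).min(),((top-c)@nrm).max())
E
```

```text
top 951 694 n [ 0.885 -0.154  0.439] tilt 26.1 yaw -9.9
c [0.468  0.3151 0.0844]
x hist [-0.0097 -0.0081 -0.0016 -0.0003  0.0003  0.001   0.0017]
y range -0.054160179252877326 0.06787535443345173 z max 0.046551956583966256 0.047825586518844165
top y range [-0.0539 -0.0531  0.0293  0.0297]
top edge ctr x -0.009222119710128544 0.0016713093549369303
side 327 115 n [ 0.879 -0.166  0.448] tilt 26.6 yaw -10.7
c [0.4614 0.3014 0.0896]
x hist [-0.0144 -0.012  -0.0064 -0.0029  0.0001  0.0013  0.0192]
y range -0.042655315644490904 0.20185602145998036 z max 0.03830456025074907 0.038915418552656365
top y range [-0.0426 -0.0413  0.0428  0.0432]
top edge ctr x -0.009184519606712422 0.001327715620519655
```

```bash
cat >> h.py <<'E'
from scipy.spatial.transform import Rotation as Ro, Slerp
def tool(psi,tilt=0):
    # tool x at world angle psi, pointing down, tipped so the tool z leans towards tool y by tilt deg
    R=Ro.from_euler('z',psi,degrees=True).as_matrix()@np.diag([1,-1,-1.])
    return R@Ro.from_euler('x',-tilt,degrees=True).as_matrix()
def plan(pos,R,N=0,g=None):
    from cell import bot
    s=bot.state();p0=np.array(s['tool_pos']);R0=np.array(s['tool_rot']);pos=np.array(pos)
    rv=Ro.from_matrix(R0.T@R).as_rotvec(degrees=True)
    d=R0.T@(pos-p0);n=max(N,int(np.ceil(max(np.linalg.norm(d)/55,np.linalg.norm(rv)/10.4,1))))
    print('t',round(s['time'],2),'p',p0.round(4),'F',np.round(s['contact_force'],1),'w',round(s['gripper_width'],3),'q',np.round(s['q'],2))
    print('steps',n,'total',d.round(1)*1 if 0 else (d*1000).round(1),rv.round(1))
    sl=[Ro.from_matrix(R0)*Ro.from_rotvec(rv*k/n,degrees=True) for k in range(n+1)]
    for k in range(n):
        print(' ',sl[k].inv().apply((pos-p0)/n*1000).round(0).tolist(),(rv/n).round(1).tolist())
# cassette on the rest
CN=Ro.from_euler('z',-10,degrees=True).apply([np.cos(np.radians(25.5)),0,np.sin(np.radians(25.5))])
CY=Ro.from_euler('z',80,degrees=True).apply([1,0,0]);CZ=np.cross(CN,CY)
RG=np.c_[CY,CN,-CZ]
GR=np.array([.468,.3151,.0844])+CN*-.0045+CY*.0013+CZ*.025
# reader
RY=52.4;XR=np.array([np.cos(np.radians(RY)),np.sin(np.radians(RY)),0]);YR=np.array([-XR[1],XR[0],0])
SL=np.array([.5512,-.0135,.050]);BT=np.array([.487,-.0965,.045])
E
python3 - <<'E'
from h import *
print(GR,RG.round(3).tolist()); plan(GR+CZ*.10,RG)
E
```

```text
[0.45362655 0.31895448 0.10502733] [[0.174, 0.889, 0.424], [0.985, -0.157, -0.075], [0.0, 0.431, -0.903]]
t 0.1 p [0.263  0.5939 0.2406] F [-0.4 -0.5  0.3] w 0.998 q [-1.14  0.32 -0.07  1.45  0.02  1.37 -0.06]
steps 8 total [-243.8 -184.5   45.6] [-21.7 -16.9  74.8]
  [-30.0, -23.0, 6.0] [-2.7, -2.1, 9.4]
  [-34.0, -18.0, 6.0] [-2.7, -2.1, 9.4]
  [-36.0, -13.0, 6.0] [-2.7, -2.1, 9.4]
  [-37.0, -7.0, 7.0] [-2.7, -2.1, 9.4]
  [-38.0, -1.0, 9.0] [-2.7, -2.1, 9.4]
  [-37.0, 4.0, 10.0] [-2.7, -2.1, 9.4]
  [-36.0, 10.0, 12.0] [-2.7, -2.1, 9.4]
  [-33.0, 15.0, 13.0] [-2.7, -2.1, 9.4]
```

```bash
python3 -m inch '[[-30,-23,6,-2.7,-2.1,9.4,0],[-34,-18,6,-2.7,-2.1,9.4,0],[-36,-13,6,-2.7,-2.1,9.4,0],[-37,-7,7,-2.7,-2.1,9.4,0],[-38,-1,9,-2.7,-2.1,9.4,0]]' 30
python3 -m inch '[[-37,4,10,-2.7,-2.1,9.4,0],[-36,10,12,-2.7,-2.1,9.4,0],[-33,15,13,-2.7,-2.1,9.4,0],[0,0,0,0,0,0,0]]'
python3 -c "
from h import *
plan(GR+CZ*.10,RG)"
```

```text
time: 0.72
tool_pos: [0.3547, 0.422, 0.2082]
tool_rot: [[-0.29, 0.912, 0.289], [0.954, 0.298, 0.017], [-0.07, 0.281, -0.957]]
contact_force: [-0.0, -1.0, -0.4]
gripper_width: 1.0
time: 1.23
tool_pos: [0.4077, 0.3119, 0.1883]
tool_rot: [[0.222, 0.878, 0.425], [0.975, -0.202, -0.092], [0.005, 0.435, -0.9]]
contact_force: [-0.6, 0.7, 0.6]
gripper_width: 0.997
t 1.23 p [0.4077 0.3119 0.1883] F [-0.6  0.7  0.6] w 0.997 q [-1.08 -0.08  0.09  2.08  0.5   1.03 -1.45]
steps 1 total [15.   3.2 -6.1] [ 0.3  0.9 -2.7]
  [15.0, 3.0, -6.0] [0.3, 0.9, -2.7]
```

```bash
python3 -m inch '[[15,3,-6,0.3,0.9,-2.7,0],[0,0,0,0,0,0,0]]'
python3 - <<'E'
from h import *
from cell import bot
plan(GR+CZ*.10,RG)
c=bot.calibration('wrist');p,d=bot.grab_frame('wrist');np.savez('wr0.npz',p=p,d=d,**c);cv2.imwrite('pics/wr.png',p[:,:,::-1])
P=cloud(d,c['camera_matrix'],c['world_to_cam'])
l=(P-GR)@np.c_[CN,CY,CZ]
# predicted: face +5 x ; top at z=+22 ; y from -55 to +29 at top
m=(abs(l[...,0])<.02)&(l[...,2]>-.02)&(l[...,2]<.04)&(abs(l[...,1])<.09)
G=l[m];print(len(G))
T=G[G[:,2]>np.percentile(G[:,2],99.5)-.003];print('top z',np.median(T[:,2]),'x',T[:,0].min(),T[:,0].max(),'y',T[:,1].min(),T[:,1].max())
F=G[(G[:,2]<np.median(T[:,2])-.006)];print('x pct',np.percentile(F[:,0],[1,10,50,90,99]).round(4))
E
```

```text
time: 1.48
tool_pos: [0.4104, 0.3277, 0.1951]
tool_rot: [[0.169, 0.89, 0.423], [0.986, -0.152, -0.074], [-0.001, 0.429, -0.903]]
contact_force: [-0.3, -0.6, -0.3]
gripper_width: 1.002
t 1.48 p [0.4104 0.3277 0.1951] F [-0.3 -0.6 -0.3] w 1.002 q [-1.08 -0.07  0.09  2.05  0.49  1.03 -1.39]
steps 1 total [-1.1  1.   0.2] [-0.1 -0.1  0.3]
  [-1.0, 1.0, 0.0] [-0.1, -0.1, 0.3]
2253
top z 0.01885815404764559 x -0.007681622545024258 0.00235124164690108 y -0.05462023037091683 0.029576106821123823
x pct [-0.0076 -0.0064 -0.0023  0.0015  0.0023]
```

View pics/wr.png

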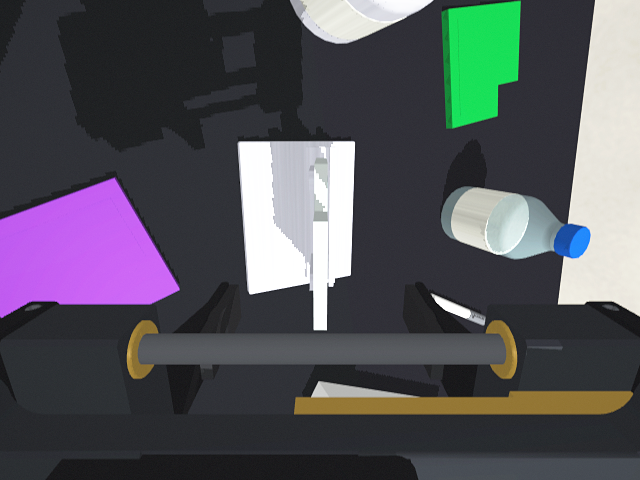

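The wrist view shows the cassette edge-on at (320,270), between the jaws and parallel to them. It sits 3 mm lower along its height and 3 mm to −x compared with the fit. Going down to grasp.

```bash
python3 -m inch '[[-1,-2,40,0,0,0,0],[0,0,40,0,0,0,0],[0,0,15,0,0,0,0],[0,0,0,0,0,0,0]]'
python3 -c "
from h import *
plan(GR-CN*.0027-CZ*.003,RG)"
```

```text
time: 2.02
tool_pos: [0.448, 0.3209, 0.1064]
tool_rot: [[0.168, 0.891, 0.422], [0.986, -0.151, -0.072], [-0.001, 0.428, -0.904]]
contact_force: [-0.3, 1.1, 0.4]
gripper_width: 0.999
t 2.02 p [0.448  0.3209 0.1064] F [-0.3  1.1  0.4] w 0.999 q [-1.04  0.08  0.13  2.11  0.53  0.82 -1.42]
steps 1 total [-1.   2.   6.7] [-0.1 -0.1  0.3]
  [-1.0, 2.0, 7.0] [-0.1, -0.1, 0.3]
```

```bash
python3 -m inch '[[-1,2,7,0,0,0.3,0],[0,0,0,0,0,0,0.6],[0,0,0,0,0,0,1],[0,0,0,0,0,0,1],[0,0,0,0,0,0,1]]' 30
python3 -m inch '[[0,0,0,0,0,0,1],[0,0,0,0,0,0,1]]'
python3 -c "
from h import *
plan(GR-CN*.0027-CZ*.003,RG)"
```

```text
time: 2.65
tool_pos: [0.453, 0.3219, 0.1044]
tool_rot: [[0.171, 0.889, 0.425], [0.985, -0.157, -0.067], [0.007, 0.43, -0.903]]
contact_force: [0.6, -0.3, 0.3]
gripper_width: 0.638
time: 2.9
tool_pos: [0.453, 0.322, 0.1046]
tool_rot: [[0.17, 0.889, 0.425], [0.985, -0.157, -0.067], [0.008, 0.43, -0.903]]
contact_force: [-1.1, 0.2, -0.3]
gripper_width: 0.403
t 2.9 p [0.453  0.322  0.1046] F [-1.1  0.2 -0.3] w 0.403 q [-1.04  0.08  0.14  2.1   0.53  0.8  -1.42]
steps 1 total [-2.9 -1.4  3.1] [-0.  -0.5 -0. ]
  [-3.0, -1.0, 3.0] [-0.0, -0.5, -0.0]
```

```bash
python3 -m inch '[[-3,-1,3,0,0,0,1],[0,0,0,0,0,0,1],[0,0,0,0,0,0,1],[0,0,0,0,0,0,1],[0,0,0,0,0,0,1]]' 30
python3 -c "
from h import *
plan(GR-CN*.0027-CZ*.003,RG)"
```

```text
time: 3.52
tool_pos: [0.4532, 0.3187, 0.1013]
tool_rot: [[0.171, 0.889, 0.426], [0.985, -0.157, -0.067], [0.008, 0.431, -0.902]]
contact_force: [0.9, -0.4, 0.1]
gripper_width: 0.111
t 3.52 p [0.4532 0.3187 0.1013] F [ 0.9 -0.4  0.1] w 0.111 q [-1.04  0.08  0.14  2.11  0.54  0.79 -1.42]
steps 1 total [ 0.4 -0.7 -0.2] [ 0.  -0.5 -0. ]
  [0.0, -1.0, -0.0] [0.0, -0.5, -0.0]
```

```bash
python3 -m inch '[[0,0,-30,0,0,0,1],[0,0,-45,0,0,0,1],[0,0,-45,0,0,0,1]]' 40
python3 -c "
from h import *
plan(SL-YR*.005+[0,0,.18],tool(142.4))"
```

```text
time: 3.9
tool_pos: [0.4011, 0.3228, 0.2077]
tool_rot: [[0.175, 0.89, 0.421], [0.985, -0.158, -0.077], [-0.002, 0.428, -0.904]]
contact_force: [1.5, 1.3, -1.9]
gripper_width: 0.115
t 3.9 p [0.4011 0.3228 0.2077] F [ 1.5  1.3 -1.9] w 0.115 q [-1.09 -0.1   0.08  2.05  0.48  1.07 -1.39]
steps 7 total [-307.1  200.2   70.7] [ 22.7  13.9 -61.4]
  [-44.0, 29.0, 10.0] [3.2, 2.0, -8.8]
  [-48.0, 22.0, 7.0] [3.2, 2.0, -8.8]
  [-51.0, 15.0, 4.0] [3.2, 2.0, -8.8]
  [-53.0, 7.0, 2.0] [3.2, 2.0, -8.8]
  [-53.0, -1.0, -0.0] [3.2, 2.0, -8.8]
  [-52.0, -9.0, -2.0] [3.2, 2.0, -8.8]
  [-50.0, -17.0, -3.0] [3.2, 2.0, -8.8]
```

```bash
python3 -m inch '[[-44,29,4,3.2,2,-8.8,1],[-48,22,4,3.2,2,-8.8,1],[-51,15,4,3.2,2,-8.8,1],[-53,7,2,3.2,2,-8.8,1],[-53,-1,0,3.2,2,-8.8,1]]'
python3 -m inch '[[-52,-9,-2,3.2,2,-8.8,1],[-45,-15,-3,3.2,2,-8.8,1],[0,0,0,0,0,0,1],[0,0,0,0,0,0,1]]'
python3 -c "
from h import *
plan(SL-YR*.005+[0,0,.14],tool(142.4))"
```

```text
time: 4.53
tool_pos: [0.4747, 0.1284, 0.2293]
tool_rot: [[-0.446, 0.875, 0.19], [0.893, 0.45, 0.023], [-0.065, 0.179, -0.982]]
contact_force: [0.3, -0.3, -1.6]
gripper_width: 0.111
time: 5.03
tool_pos: [0.4988, 0.0405, 0.2343]
tool_rot: [[-0.666, 0.742, 0.073], [0.745, 0.667, 0.015], [-0.038, 0.064, -0.997]]
contact_force: [0.2, 0.4, -1.3]
gripper_width: 0.111
t 5.03 p [0.4988 0.0405 0.2343] F [ 0.2  0.4 -1.3] w 0.111 q [-0.95 -0.1   0.78  1.9   0.07  1.24  0.54]
steps 2 total [-78.3   0.9  47.5] [  3.5   2.5 -10.5]
  [-39.0, 0.0, 24.0] [1.7, 1.2, -5.3]
  [-40.0, -2.0, 23.0] [1.7, 1.2, -5.3]
```

```bash
python3 -m inch '[[-35,0,0,1.5,1,-5.3,1],[-38,-2,0,1.5,1,-5.3,1],[0,0,0,0,0,0,1]]'
python3 -c "
from h import *
plan(SL-YR*.005+[0,0,.14],tool(142.4))"
```

```text
time: 5.4
tool_pos: [0.5479, -0.0082, 0.2343]
tool_rot: [[-0.801, 0.598, 0.007], [0.598, 0.801, 0.002], [-0.004, 0.006, -1.0]]
contact_force: [-1.2, -0.2, -2.2]
gripper_width: 0.11
t 5.4 p [ 0.5479 -0.0082  0.2343] F [-1.2 -0.2 -2.2] w 0.11 q [-0.88  0.13  0.92  1.75 -0.11  1.31  1.  ]
steps 1 total [-10.6  -2.6  44.3] [0.3 0.2 0.8]
  [-11.0, -3.0, 44.0] [0.3, 0.2, 0.8]
```

```bash
python3 -m inch '[[-11,-3,15,0.3,0.2,0.8,1],[0,0,15,0,0,0,1],[0,0,0,0,0,0,1]]'
python3 - <<'E'
from h import *
from cell import bot
plan(SL-YR*.005+[0,0,.092],tool(142.4))
p,d=bot.grab_frame('side');c=bot.calibration('side')
P=cloud(d,c['camera_matrix'],c['world_to_cam'])
cv2.imwrite('pics/s1.png',cv2.resize(p[150:370,240:460],(600,600),interpolation=cv2.INTER_CUBIC)[:,:,::-1])
l=(P-SL)@np.c_[XR,YR,[0,0,1]]
m=(abs(l[...,0])<.03)&(abs(l[...,1])<.08)&(l[...,2]>.012)&(l[...,2]<.12)
G=l[m];print(len(G),'y',np.percentile(G[:,1],[1,99]),'zmin',G[:,2].min(), 'x med',[np.median(G[(G[:,2]>a)&(G[:,2]<a+.015),0]).round(4) for a in (.02,.035,.05)])
F=G[G[:,2]<.06];A=np.c_[F[:,1:],np.ones(len(F))];print('x = a y + b z + c',np.linalg.lstsq(A,F[:,0],rcond=None)[0].round(4))
E
```

```text
time: 5.78
tool_pos: [0.5527, -0.0118, 0.2017]
tool_rot: [[-0.795, 0.607, -0.003], [0.607, 0.795, 0.004], [0.004, 0.002, -1.0]]
contact_force: [-0.3, 0.7, -1.7]
gripper_width: 0.11
t 5.78 p [ 0.5527 -0.0118  0.2017] F [-0.3  0.7 -1.7] w 0.11 q [-0.85  0.19  0.92  1.77 -0.16  1.26  1.04]
steps 1 total [-5.1 -2.4 59.7] [ 0.1 -0.3  0.2]
  [-5.0, -2.0, 60.0] [0.1, -0.3, 0.2]
1478 y [-0.05416075  0.07950477] zmin 0.014171369842991166 x med [np.float64(-0.0053), np.float64(-0.0023), np.float64(-0.0016)]
x = a y + b z + c [28.1725  0.1662 -2.2505]
```

View pics/s1.png

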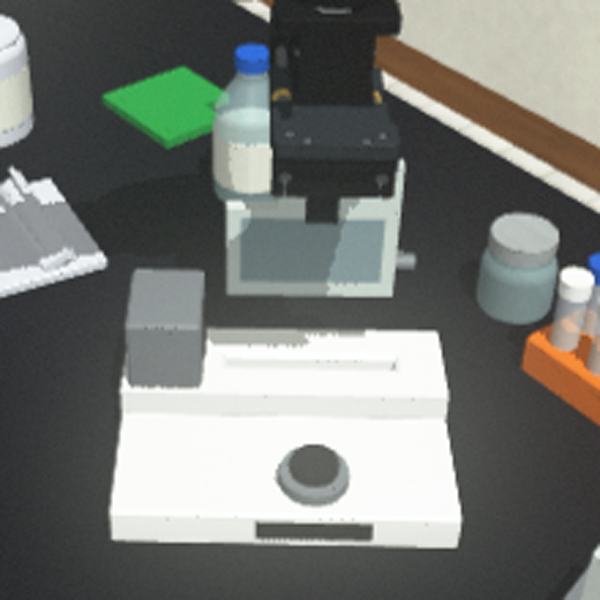

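The side crop shows the cassette hanging above the slot, its cut end on the left towards the head. The slot runs (225,357)–(395,360) and the cassette's bottom edge (228,293)–(392,296). I'll refit excluding the head points.

```bash
python3 - <<'E'
from h import *
from cell import bot
p,d=bot.grab_frame('side');c=bot.calibration('side')
P=cloud(d,c['camera_matrix'],c['world_to_cam']);l=(P-SL)@np.c_[XR,YR,[0,0,1]]
m=(abs(l[...,0])<.03)&(l[...,1]>-.075)&(l[...,1]<.07)&(l[...,2]>.04)&(l[...,2]<.085)
G=l[m]
F=G[(abs(G[:,1])<.05)];
for i in range(3):
    A=np.c_[F[:,1:],np.ones(len(F))];k=np.linalg.lstsq(A,F[:,0],rcond=None)[0];F=F[abs(A@k-F[:,0])<.004]
print(len(G),'y',np.percentile(G[:,1],[0,1,99,100]).round(4),'x=ay+bz+c',k.round(4),'x at z=.06',k@[0,.06,1])
Z=l[(abs(l[...,0])<.08)&(abs(l[...,1])<.12)]
S=Z[(Z[:,2]<-.005)&(abs(Z[:,0])<.02)&(abs(Z[:,1])<.075)];print('slot pts',len(S),S[:,:2].min(0),S[:,:2].max(0))
S=l[(l[...,2]>-.006)&(l[...,2]<.006)&(l[...,0]>-.06)&(l[...,0]<.06)&(l[...,1]>-.14)&(l[...,1]<.07)];print('slotpart x',np.percentile(S[:,0],[.5,99.5]),'y min',S[:,1].min(),'z',np.median(S[:,2]))
E
```

```text
514 y [-0.0564 -0.055   0.0636  0.0637] x=ay+bz+c [-0.0056 -0.0388  0.0008] x at z=.06 -0.0015289094009849494
slot pts 212 [ 0.0008109  -0.06318421] [0.01019679 0.06349791]
slotpart x [-0.04022289  0.03704421] y min -0.09912809546074546 z -0.0006921652245588626
```

```bash
python3 -m inch '[[-4,-3,30,0.1,-0.3,0,1],[0,0,20,0,0,0,1],[0,0,0,0,0,0,1]]'
python3 -c "
from h import *
plan(SL-YR*.004+[0,0,.063],tool(142.4))"
```

```text
time: 6.25
tool_pos: [0.5564, -0.0147, 0.1549]
tool_rot: [[-0.796, 0.605, 0.008], [0.605, 0.796, 0.003], [-0.005, 0.008, -1.0]]
contact_force: [0.3, -1.1, -1.4]
gripper_width: 0.115
t 6.25 p [ 0.5564 -0.0147  0.1549] F [ 0.3 -1.1 -1.4] w 0.115 q [-0.82  0.24  0.91  1.83 -0.21  1.16  1.09]
steps 1 total [ 1.  -2.6 41.9] [0.4 0.3 0.4]
  [1.0, -3.0, 42.0] [0.4, 0.3, 0.4]
```

```bash
python3 -m inch '[[1,-3.5,4,0.4,0.3,0.4,1],[0,0,0,0,0,0,1]]'
python3 -c "
from h import *
plan(SL-YR*.004+[0,0,.063],tool(142.4))"
```

```text
time: 6.5
tool_pos: [0.5543, -0.0166, 0.1528]
tool_rot: [[-0.792, 0.611, 0.002], [0.611, 0.792, 0.002], [-0.001, 0.003, -1.0]]
contact_force: [-0.2, -0.2, -1.9]
gripper_width: 0.112
t 6.5 p [ 0.5543 -0.0166  0.1528] F [-0.2 -0.2 -1.9] w 0.112 q [-0.82  0.25  0.91  1.83 -0.21  1.16  1.08]
steps 1 total [ 0.3  0.4 39.8] [ 0.2  0.  -0. ]
  [0.0, 0.0, 40.0] [0.2, 0.0, -0.0]
```

```bash
python3 -m inch '[[0,0,10,0.2,0,0,1],[0,0,8,0,0,0,1],[0,0,4,0,0,0,1]]'
python3 -c "
from h import *
plan(SL-YR*.004+[0,0,.063],tool(142.4))"
```

```text
time: 6.88
tool_pos: [0.5552, -0.0162, 0.1306]
tool_rot: [[-0.792, 0.61, 0.002], [0.61, 0.792, -0.0], [-0.002, 0.001, -1.0]]
contact_force: [-0.5, 0.2, -2.3]
gripper_width: 0.113
t 6.88 p [ 0.5552 -0.0162  0.1306] F [-0.5  0.2 -2.3] w 0.113 q [-0.8   0.28  0.9   1.85 -0.24  1.12  1.1 ]
steps 1 total [ 0.9 -0.3 17.6] [ 0.1  0.1 -0. ]
  [1.0, -0.0, 18.0] [0.1, 0.1, -0.0]
```

Already 7 mm in without contact. Going on down.

```bash
python3 -m inch '[[0.5,0,6,0,0,0,1],[0,0,5,0,0,0,1],[0,0,3,0,0,0,1],[0,0,0,0,0,0,1]]'
python3 -c "
from h import *
plan(SL-YR*.004+[0,0,.063],tool(142.4))"
```

```text
time: 7.38
tool_pos: [0.5545, -0.016, 0.1149]
tool_rot: [[-0.792, 0.611, 0.001], [0.611, 0.792, -0.001], [-0.001, 0.0, -1.0]]
contact_force: [-0.8, -0.2, -2.2]
gripper_width: 0.11
t 7.38 p [ 0.5545 -0.016   0.1149] F [-0.8 -0.2 -2.2] w 0.11 q [-0.79  0.3   0.89  1.87 -0.26  1.1   1.12]
steps 1 total [0.1 0.  1.9] [ 0.   0.1 -0. ]
  [0.0, 0.0, 2.0] [0.0, 0.1, -0.0]
```

```bash
python3 -m inch '[[0,0,2,0,0,0,1],[0,0,0,0,0,0,1]]'; python3 -m inch '[[0,0,1.5,0,0,0,1],[0,0,0,0,0,0,1]]'; python3 -m inch '[[0,0,1.5,0,0,0,1],[0,0,0,0,0,0,1]]'
```

```text
time: 7.62
tool_pos: [0.555, -0.0162, 0.1134]
tool_rot: [[-0.792, 0.611, 0.002], [0.611, 0.792, -0.001], [-0.002, 0.001, -1.0]]
contact_force: [-0.6, 0.1, -2.0]
gripper_width: 0.113
time: 7.88
tool_pos: [0.5554, -0.0163, 0.1133]
tool_rot: [[-0.792, 0.611, 0.003], [0.611, 0.792, 0.0], [-0.002, 0.002, -1.0]]
contact_force: [-0.3, -0.7, -1.4]
gripper_width: 0.115
time: 8.12
tool_pos: [0.5558, -0.0165, 0.113]
tool_rot: [[-0.792, 0.611, 0.003], [0.611, 0.792, 0.001], [-0.002, 0.003, -1.0]]
contact_force: [-0.4, 1.1, 0.3]
gripper_width: 0.114
```

```bash
python3 -m inch '[[0,0,3,0,0,0,1],[0,0,0,0,0,0,1]]'; python3 -m inch '[[0,0,4,0,0,0,1],[0,0,0,0,0,0,1]]'
```

```text
time: 8.38
tool_pos: [0.556, -0.0168, 0.113]
tool_rot: [[-0.792, 0.611, 0.002], [0.611, 0.792, 0.003], [-0.0, 0.004, -1.0]]
contact_force: [-1.7, -0.6, -3.3]
gripper_width: 0.111
time: 8.62
tool_pos: [0.5564, -0.0171, 0.1131]
tool_rot: [[-0.792, 0.61, 0.001], [0.61, 0.792, 0.005], [0.002, 0.005, -1.0]]
contact_force: [-0.4, -1.5, -3.0]
gripper_width: 0.113
```

```bash
python3 -m inch '[[0,0,0,0,0,0,0.7],[0,0,0,0,0,0,0.4],[0,0,0,0,0,0,0.4],[0,0,0,0,0,0,0.4],[0,0,-25,0,0,0,0.4]]'; python3 -m inch '[[0,0,-40,0,0,0,0.4],[0,0,-10,0,0,0,1],[0,0,0,0,0,0,1]]'
python3 - <<'E'
from h import *
from cell import bot
plan(BT+[0,0,.06],tool(52.4))
p,d=bot.grab_frame('side');c=bot.calibration('side')
P=cloud(d,c['camera_matrix'],c['world_to_cam']);l=(P-SL)@np.c_[XR,YR,[0,0,1]]
m=(abs(l[...,0])<.03)&(l[...,1]>-.075)&(l[...,1]<.07)&(l[...,2]>.01)&(l[...,2]<.1)
G=l[m];print('y',np.percentile(G[:,1],[0,1,99,100]).round(4),'zmax',np.percentile(G[:,2],99.5).round(4),G[:,2].max(),'x',np.median(G[:,0]))
cv2.imwrite('pics/s2.png',cv2.resize(p[150:370,240:460],(500,500),interpolation=cv2.INTER_CUBIC)[:,:,::-1])
E
```

```text
time: 9.25
tool_pos: [0.5555, -0.0167, 0.1354]
tool_rot: [[-0.792, 0.61, -0.001], [0.61, 0.792, 0.003], [0.002, 0.002, -1.0]]
contact_force: [0.1, -0.5, 0.6]
gripper_width: 0.565
time: 9.62
tool_pos: [0.556, -0.0167, 0.1872]
tool_rot: [[-0.792, 0.61, 0.001], [0.61, 0.792, 0.003], [0.001, 0.003, -1.0]]
contact_force: [0.1, -0.4, -0.6]
gripper_width: 0.452
t 9.62 p [ 0.556  -0.0167  0.1872] F [ 0.1 -0.4 -0.6] w 0.452 q [-0.83  0.21  0.93  1.79 -0.18  1.23  1.06]
steps 9 total [   5.9 -105.6   81.9] [ 0.1 -0.2 90. ]
  [1.0, -12.0, 9.0] [0.0, -0.0, 10.0]
  [-1.0, -12.0, 9.0] [0.0, -0.0, 10.0]
  [-3.0, -11.0, 9.0] [0.0, -0.0, 10.0]
  [-5.0, -10.0, 9.0] [0.0, -0.0, 10.0]
  [-7.0, -9.0, 9.0] [0.0, -0.0, 10.0]
  [-9.0, -8.0, 9.0] [0.0, -0.0, 10.0]
  [-10.0, -6.0, 9.0] [0.0, -0.0, 10.0]
  [-11.0, -5.0, 9.0] [0.0, -0.0, 10.0]
  [-11.0, -3.0, 9.0] [0.0, -0.0, 10.0]
y [-0.062  -0.0607  0.0572  0.0577] zmax 0.0861 0.08714881885748473 x -0.004120369538024347
```

View pics/s2.png

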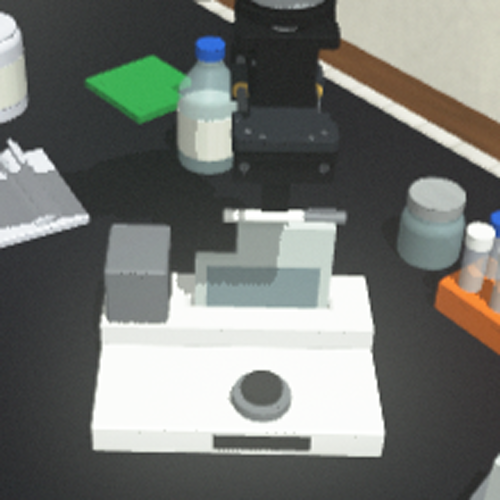

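Seated: the top is 85–86 mm above the mouth (85 expected), with the cut end towards the head on the left, (195,255). Now the button.

```bash
python3 -m inch '[[1,-14,0,0,0,10,1],[-1,-14,0,0,0,10,1],[-3,-13,0,0,0,10,1],[-5,-12,0,0,0,10,1],[-8,-11,0,0,0,10,1]]'; python3 -m inch '[[-10,-9,0,0,0,10,1],[-12,-7,0,0,0,10,1],[-13,-5,5,0,0,10,1],[-13,-3,5,0,0,10,1],[0,0,0,0,0,0,1]]'
python3 -c "
from h import *
plan(BT+[0,0,.03],tool(52.4))"
```

```text
time: 10.3
tool_pos: [0.5039, -0.0659, 0.1799]
tool_rot: [[-0.016, 1.0, -0.01], [1.0, 0.016, -0.0], [-0.0, -0.01, -1.0]]
contact_force: [-0.3, -0.7, -0.0]
gripper_width: 0.008
time: 10.92
tool_pos: [0.4619, -0.1079, 0.1641]
tool_rot: [[0.648, 0.761, -0.02], [0.762, -0.648, -0.002], [-0.014, -0.014, -1.0]]
contact_force: [0.0, -0.2, -0.3]
gripper_width: 0.007
t 10.93 p [ 0.4619 -0.1079  0.1641] F [ 0.  -0.2 -0.3] w 0.007 q [-0.97 -0.03  1.15  1.99  0.03  1.18 -0.54]
steps 1 total [26.2 12.9 88.6] [-0.8  0.8 -2.8]
  [26.0, 13.0, 89.0] [-0.8, 0.8, -2.8]
```

```bash
python3 -m inch '[[24,12,10,-0.8,0.8,-2.8,1],[0,0,40,0,0,0,1],[0,0,0,0,0,0,1]]'
python3 -c "
from h import *
plan(BT+[0,0,.024],tool(52.4))"
```

```text
time: 11.3
tool_pos: [0.4879, -0.0947, 0.1116]
tool_rot: [[0.599, 0.801, 0.0], [0.801, -0.599, 0.001], [0.001, -0.0, -1.0]]
contact_force: [1.2, 0.5, -0.5]
gripper_width: 0.004
t 11.3 p [ 0.4879 -0.0947  0.1116] F [ 1.2  0.5 -0.5] w 0.004 q [-0.91  0.19  1.14  2.01 -0.2   1.06 -0.32]
steps 1 total [-2.1  0.3 42.6] [-0.  -0.1  0.8]
  [-2.0, 0.0, 43.0] [-0.0, -0.1, 0.8]
```

```bash
python3 -m inch '[[-2,0,35,0,0,0.8,1],[0,0,10,0,0,0,1],[0,0,4,0,0,0,1]]'; python3 -m inch '[[0,0,4,0,0,0,1]]';  python3 -m inch '[[0,0,5,0,0,0,1]]'
```

```text
time: 11.68
tool_pos: [0.4899, -0.0956, 0.0653]
tool_rot: [[0.605, 0.796, 0.004], [0.796, -0.605, 0.001], [0.004, 0.002, -1.0]]
contact_force: [-2.6, -0.2, 12.2]
gripper_width: 0.008
time: 11.8
tool_pos: [0.4902, -0.0957, 0.0646]
tool_rot: [[0.604, 0.797, 0.002], [0.797, -0.604, 0.004], [0.005, -0.001, -1.0]]
contact_force: [-17.5, 3.7, 44.4]
gripper_width: 0.007
time: 11.92
tool_pos: [0.4903, -0.0958, 0.0645]
tool_rot: [[0.604, 0.797, -0.001], [0.797, -0.604, 0.009], [0.007, -0.006, -1.0]]
contact_force: [-20.6, 3.6, 53.9]
gripper_width: 0.007
```

```bash
python3 -m inch '[[0,0,-8,0,0,0,1],[0,0,-12,0,0,0,1],[0,0,-30,0,0,0,1],[0,0,0,0,0,0,1]]'
python3 - <<'E'
from h import *
from cell import bot
for n in('top','side'):
  p,P=load(n)
  l=(P-BT)@np.c_[XR,YR,[0,0,1]]
  r=np.hypot(l[...,0],l[...,1]);z=l[...,2]+.045
  ok=(z>.034)&(z<.07)&(r<.04)
  print(n,'hist z',np.histogram(z[ok],bins=np.arange(.034,.062,.002)))
  t=ok&(z>.0485) if (ok&(z>.0485)).sum()>20 else ok&(z>np.nanpercentile(z[ok],70))
  T=P[t];print('top pts',len(T),T.mean(0),rect(T))
  dark=ok&(p.mean(2)<np.percentile(p[ok].mean(1),50))
  T=P[dark];print('dark',len(T),T.mean(0),np.percentile(T[:,2],[5,25,50,75,95]),rect(T))
p,d=bot.grab_frame('side');cv2.imwrite('pics/s3.png',cv2.resize(p[260:360,270:420],(600,400),interpolation=cv2.INTER_CUBIC)[:,:,::-1])
E
```

```text
time: 12.42
tool_pos: [0.4945, -0.0967, 0.1219]
tool_rot: [[0.603, 0.798, 0.009], [0.798, -0.603, 0.012], [0.015, -0.0, -1.0]]
contact_force: [-0.0, 0.7, -0.2]
gripper_width: 0.007
top hist z (array([19, 15, 44, 74, 59, 19, 13, 38, 57, 53, 24,  2,  0]), array([0.034, 0.036, 0.038, 0.04 , 0.042, 0.044, 0.046, 0.048, 0.05 ,
       0.052, 0.054, 0.056, 0.058, 0.06 ]))
top pts 168 [ 0.48652927 -0.09562185  0.05185586] (array([486.1, -95.8]), array([32.2, 31.6]), 35.9)
dark 208 [ 0.4852755  -0.09434058  0.05024546] [0.04125715 0.04916087 0.05101672 0.05295559 0.05475679] (array([486.1, -92.5]), array([32.4, 38.9]), 3.2)
side hist z (array([ 12,  24,  34, 114,  56,  12,  16,  23, 108,  55,   2,   0,   0]), array([0.034, 0.036, 0.038, 0.04 , 0.042, 0.044, 0.046, 0.048, 0.05 ,
       0.052, 0.054, 0.056, 0.058, 0.06 ]))
top pts 183 [ 0.48471584 -0.09811869  0.05137248] (array([485.2, -97.3]), array([33.7, 30. ]), 50.1)
dark 228 [ 0.48223985 -0.09917034  0.04984815] [0.0423992  0.04920619 0.05098936 0.05195269 0.05309801] (array([481.5, -94.8]), array([33.9, 39.2]), 53.5)
```

View pics/s3.png

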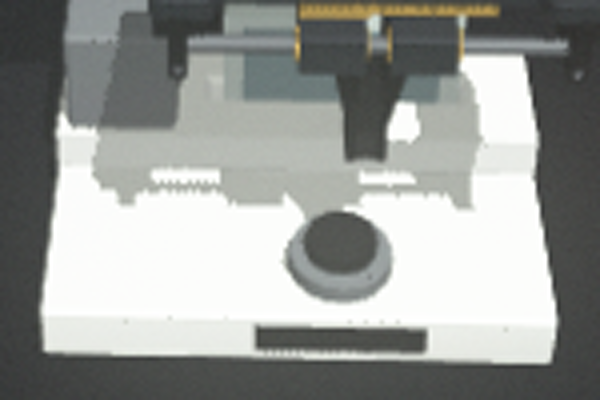

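The button top stood at z≈0.0515 (bezel 0.041). My press took the fingertips to 0.0455 and met a hard stop, so it went the full 6 mm. The crop shows the button up again at (340,240) and the cassette still standing. Now regrasping.

```bash
python3 -m inch '[[0,0,-35,0.5,-0.5,0,0.4],[0,0,-35,0,0,0,0.4],[0,0,0,0,0,0,0.4]]'
python3 -c "
from h import *
plan([.5562,-.0169,.185],tool(142.4))"
```

```text
time: 12.85
tool_pos: [0.4922, -0.0957, 0.1905]
tool_rot: [[0.601, 0.799, -0.009], [0.799, -0.601, 0.01], [0.003, -0.014, -1.0]]
contact_force: [1.0, 1.4, -0.4]
gripper_width: 0.262
t 12.85 p [ 0.4922 -0.0957  0.1905] F [ 1.   1.4 -0.4] w 0.262 q [-0.98  0.05  1.17  1.9  -0.06  1.23 -0.43]
steps 9 total [101.5   3.9   5.8] [ -0.5  -0.7 -89.3]
  [11.0, 0.0, 1.0] [-0.1, -0.1, -9.9]
  [11.0, 2.0, 1.0] [-0.1, -0.1, -9.9]
  [10.0, 4.0, 1.0] [-0.1, -0.1, -9.9]
  [10.0, 6.0, 1.0] [-0.1, -0.1, -9.9]
  [8.0, 8.0, 1.0] [-0.1, -0.1, -9.9]
  [7.0, 9.0, 1.0] [-0.1, -0.1, -9.9]
  [5.0, 10.0, 1.0] [-0.1, -0.1, -9.9]
  [4.0, 11.0, 1.0] [-0.1, -0.1, -9.9]
  [2.0, 11.0, 1.0] [-0.1, -0.1, -9.9]
```

```bash
python3 -m inch '[[11,0,0,0,0,-9.9,0.4],[11,2,0,0,0,-9.9,0.4],[10,4,0,0,0,-9.9,0.4],[10,6,0,0,0,-9.9,0.4],[8,8,0,0,0,-9.9,0.4]]'; python3 -m inch '[[7,9,0,0,0,-9.9,0.4],[5,10,0,0,0,-9.9,0.4],[4,11,0,0,0,-9.9,0.4],[2,9,0,0,0,-8,0.4],[0,0,0,0,0,0,0.4]]'
python3 -c "
from h import *
plan([.5562,-.0169,.175],tool(142.4))"
```

```text
time: 13.48
tool_pos: [0.523, -0.049, 0.183]
tool_rot: [[-0.245, 0.969, -0.02], [0.969, 0.245, 0.011], [0.015, -0.016, -1.0]]
contact_force: [-1.4, -0.0, -0.3]
gripper_width: 0.597
time: 14.1
tool_pos: [0.5448, -0.011, 0.1728]
tool_rot: [[-0.801, 0.598, -0.034], [0.598, 0.801, 0.008], [0.032, -0.014, -0.999]]
contact_force: [0.6, -0.8, -1.0]
gripper_width: 0.598
t 14.1 p [ 0.5448 -0.011   0.1728] F [ 0.6 -0.8 -1. ] w 0.598 q [-0.81  0.23  0.9   1.8  -0.19  1.24  1.08]
steps 1 total [-12.6   2.1  -2.7] [-0.8 -1.8  0.9]
  [-13.0, 2.0, -3.0] [-0.8, -1.8, 0.9]
```

```bash
python3 -m inch '[[-13,2,0,-0.8,-1.8,0.9,0.4],[0,0,0,0,0,0,0.4]]'
python3 -c "
from h import *
plan([.5562,-.0169,.115],tool(142.4))"
```

```text
time: 14.35
tool_pos: [0.5561, -0.0187, 0.1708]
tool_rot: [[-0.788, 0.615, -0.001], [0.615, 0.788, -0.001], [-0.0, -0.001, -1.0]]
contact_force: [-0.3, 0.2, -0.1]
gripper_width: 0.599
t 14.35 p [ 0.5561 -0.0187  0.1708] F [-0.3  0.2 -0.1] w 0.599 q [-0.81  0.23  0.91  1.81 -0.19  1.2   1.06]
steps 1 total [ 1.   1.5 55.8] [-0.1  0.  -0.4]
  [1.0, 2.0, 56.0] [-0.1, 0.0, -0.4]
```

```bash
python3 -m inch '[[1,1.5,28,0,0,-0.4,0.4],[0,0,25,0,0,0,0.4],[0,0,4,0,0,0,0.6],[0,0,0,0,0,0,1],[0,0,0,0,0,0,1]]' 40
python3 -c "
from h import *
plan([.5562,-.0169,.113],tool(142.4))"
python3 -m inch '[[0,0,0,0,0,0,1],[0,0,0,0,0,0,1],[0,0,0,0,0,0,1],[0,0,0,0,0,0,1]]'
```

```text
time: 14.98
tool_pos: [0.5572, -0.0183, 0.1145]
tool_rot: [[-0.789, 0.615, 0.003], [0.615, 0.789, -0.0], [-0.003, 0.002, -1.0]]
contact_force: [-0.2, -0.2, -1.0]
gripper_width: 0.343
t 14.97 p [ 0.5572 -0.0183  0.1145] F [-0.2 -0.2 -1. ] w 0.343 q [-0.78  0.3   0.88  1.86 -0.26  1.09  1.12]
steps 1 total [1.6 0.5 1.5] [ 0.1  0.1 -0.3]
  [2.0, 1.0, 1.0] [0.1, 0.1, -0.3]
time: 15.48
tool_pos: [0.5579, -0.0185, 0.1159]
tool_rot: [[-0.789, 0.615, 0.005], [0.615, 0.789, 0.0], [-0.004, 0.003, -1.0]]
contact_force: [0.7, -0.0, -1.4]
gripper_width: 0.112
```

```bash
python3 -m inch '[[0,0,-30,0,0,0,1],[0,0,-40,0,0,0,1],[0,0,-38,0,0,0,1],[0,0,0,0,0,10,1],[0,0,0,0,0,10.5,1]]'; python3 -m inch '[[0,0,0,0,0,10.5,1],[0,0,0,0,0,10.5,1],[0,0,0,0,0,10.5,1],[0,0,0,0,0,10.5,1],[0,0,0,0,0,10.5,1]]'; python3 -m inch '[[0,0,0,0,0,10.5,1],[0,0,0,0,0,10.5,1],[0,0,0,0,0,10.5,1],[0,0,0,0,0,10.5,1],[0,0,0,0,0,10.5,1]]'
python3 -c "
from h import *
plan(SL+YR*.006+[0,0,.165],tool(-37.6))"
```

```text
time: 16.1
tool_pos: [0.5563, -0.0177, 0.2259]
tool_rot: [[-0.515, 0.857, 0.002], [0.857, 0.515, 0.001], [-0.0, 0.003, -1.0]]
contact_force: [-0.4, 0.2, -3.0]
gripper_width: 0.113
time: 16.73
tool_pos: [0.5553, -0.0169, 0.2251]
tool_rot: [[0.387, 0.922, 0.001], [0.922, -0.387, 0.004], [0.004, -0.0, -1.0]]
contact_force: [0.1, 0.2, -1.2]
gripper_width: 0.108
time: 17.35
tool_pos: [0.5543, -0.0157, 0.2237]
tool_rot: [[0.972, 0.234, -0.001], [0.234, -0.972, 0.005], [0.0, -0.005, -1.0]]
contact_force: [-0.2, -1.0, -2.7]
gripper_width: 0.109
t 17.35 p [ 0.5543 -0.0157  0.2237] F [-0.2 -1.  -2.7] w 0.109 q [-1.05  0.25  1.2   1.75 -0.24  1.31 -1.13]
steps 5 total [-6.2 -7.4  8.7] [-0.3  0.1 51.1]
  [-1.0, -1.0, 2.0] [-0.1, 0.0, 10.2]
  [-1.0, -1.0, 2.0] [-0.1, 0.0, 10.2]
  [-2.0, -1.0, 2.0] [-0.1, 0.0, 10.2]
  [-2.0, -1.0, 2.0] [-0.1, 0.0, 10.2]
  [-2.0, -0.0, 2.0] [-0.1, 0.0, 10.2]
```

```bash
python3 -m inch '[[-1,-1,0,0,0,10.2,1],[-1,-1,0,0,0,10.2,1],[-2,-1,0,0,0,10.2,1],[-2,-1,0,0,0,10.2,1],[-1,0,0,0,0,8,1]]'; python3 -m inch '[[0,0,0,0,0,0,1]]'
python3 -c "
from h import *
plan(SL+YR*.006+[0,0,.115],tool(-37.6))"
```

```text
time: 17.98
tool_pos: [0.5464, -0.0096, 0.2223]
tool_rot: [[0.799, -0.601, -0.003], [-0.601, -0.799, 0.006], [-0.007, -0.003, -1.0]]
contact_force: [0.3, 0.1, -1.0]
gripper_width: 0.112
time: 18.1
tool_pos: [0.5462, -0.0094, 0.2222]
tool_rot: [[0.8, -0.6, -0.004], [-0.6, -0.8, 0.007], [-0.007, -0.003, -1.0]]
contact_force: [-0.6, 0.5, -1.6]
gripper_width: 0.111
t 18.1 p [ 0.5462 -0.0094  0.2222] F [-0.6  0.5 -1.6] w 0.111 q [-1.09  0.22  1.22  1.77 -0.22  1.31 -2.04]
steps 1 total [ 0.9  0.4 57.1] [-0.2  0.4  0.7]
  [1.0, 0.0, 57.0] [-0.2, 0.4, 0.7]
```

```bash
python3 -m inch '[[1,0,25,0,0.4,0.7,1],[0,0,30,0,0,0,1],[0,0,10,0,0,0,1],[0,0,0,0,0,0,1]]'
python3 -c "
from h import *
plan(SL+YR*.006+[0,0,.066],tool(-37.6))"
```

```text
time: 18.6
tool_pos: [0.5478, -0.0091, 0.1562]
tool_rot: [[0.798, -0.602, 0.003], [-0.602, -0.798, 0.004], [0.001, -0.005, -1.0]]
contact_force: [0.5, -0.1, -2.6]
gripper_width: 0.108
t 18.6 p [ 0.5478 -0.0091  0.1562] F [ 0.5 -0.1 -2.6] w 0.108 q [-1.03  0.3   1.17  1.85 -0.31  1.18 -1.98]
steps 1 total [-0.7  1.6 40.2] [-0.3 -0.   0.6]
  [-1.0, 2.0, 40.0] [-0.3, -0.0, 0.6]
```

```bash
python3 -m inch '[[-1,2,6,-0.3,0,0.6,1],[0,0,0,0,0,0,1]]'
python3 - <<'E'
from h import *
from cell import bot
plan(SL+YR*.006+[0,0,.066],tool(-37.6))
p,d=bot.grab_frame('side');c=bot.calibration('side')
P=cloud(d,c['camera_matrix'],c['world_to_cam']);l=(P-SL)@np.c_[XR,YR,[0,0,1]]
m=(abs(l[...,0])<.03)&(l[...,1]>-.075)&(l[...,1]<.07)&(l[...,2]>.014)&(l[...,2]<.05)
G=l[m];F=G[abs(G[:,1])<.05]
for i in range(3):
    A=np.c_[F[:,1:],np.ones(len(F))];k=np.linalg.lstsq(A,F[:,0],rcond=None)[0];F=F[abs(A@k-F[:,0])<.004]
print(len(G),'y',np.percentile(G[:,1],[0,1,99,100]).round(4),'x=ay+bz+c',k.round(4),'centre x at bottom',k@[0,.015,1]+.005)
E
```

```text
time: 18.85
tool_pos: [0.5467, -0.0103, 0.1514]
tool_rot: [[0.792, -0.61, 0.002], [-0.61, -0.792, -0.0], [0.002, -0.001, -1.0]]
contact_force: [0.6, 0.6, -0.8]
gripper_width: 0.112
t 18.85 p [ 0.5467 -0.0103  0.1514] F [ 0.6  0.6 -0.8] w 0.112 q [-1.03  0.31  1.17  1.86 -0.31  1.17 -1.98]
steps 1 total [-0.6 -0.1 35.4] [-0.1 -0.1 -0. ]
  [-1.0, -0.0, 35.0] [-0.1, -0.1, -0.0]
818 y [-0.0632 -0.0617  0.0553  0.0555] x=ay+bz+c [-0.0017 -0.0077 -0.0047] centre x at bottom 0.00014643572524780397
```

```bash
python3 -m inch '[[-3,0,10,0,0,0,1],[0,0,8,0,0,0,1],[0,0,5,0,0,0,1]]'; python3 -m inch '[[0,0,5,0,0,0,1],[0,0,0,0,0,0,1]]'
python3 -c "
from h import *
plan(SL+YR*.009+[0,0,.066],tool(-37.6))"
```

```text
time: 19.27
tool_pos: [0.5451, -0.0085, 0.1281]
tool_rot: [[0.792, -0.61, 0.005], [-0.61, -0.792, 0.0], [0.004, -0.003, -1.0]]
contact_force: [0.6, -0.7, -2.1]
gripper_width: 0.111
time: 19.52
tool_pos: [0.5447, -0.0083, 0.122]
tool_rot: [[0.792, -0.61, 0.003], [-0.61, -0.792, -0.0], [0.003, -0.002, -1.0]]
contact_force: [0.5, 0.2, -1.6]
gripper_width: 0.112
t 19.52 p [ 0.5447 -0.0083  0.122 ] F [ 0.5  0.2 -1.6] w 0.112 q [-1.    0.34  1.14  1.89 -0.35  1.12 -1.96]
steps 1 total [-0.7  0.2  6. ] [-0.1 -0.2 -0. ]
  [-1.0, 0.0, 6.0] [-0.1, -0.2, -0.0]
```

```bash
python3 -m inch '[[0,0,4,0,0,0,1],[0,0,0,0,0,0,1]]'; python3 -m inch '[[0,0,3,0,0,0,1]]';python3 -m inch '[[0,0,3,0,0,0,1]]';python3 -m inch '[[0,0,4,0,0,0,1]]'
```

```text
time: 19.77
tool_pos: [0.5449, -0.0083, 0.1178]
tool_rot: [[0.792, -0.61, 0.004], [-0.61, -0.792, -0.0], [0.003, -0.002, -1.0]]
contact_force: [-0.3, 0.4, -1.3]
gripper_width: 0.115
time: 19.9
tool_pos: [0.5458, -0.0088, 0.1158]
tool_rot: [[0.792, -0.61, 0.005], [-0.61, -0.792, -0.0], [0.004, -0.003, -1.0]]
contact_force: [-5.8, 0.2, 23.2]
gripper_width: 0.11
time: 20.02
tool_pos: [0.5459, -0.0087, 0.1157]
tool_rot: [[0.792, -0.61, 0.003], [-0.61, -0.792, 0.002], [0.001, -0.004, -1.0]]
contact_force: [-16.3, 2.7, 37.2]
gripper_width: 0.114
time: 20.15
tool_pos: [0.546, -0.0088, 0.1157]
tool_rot: [[0.792, -0.61, 0.001], [-0.61, -0.792, 0.005], [-0.003, -0.005, -1.0]]
contact_force: [-15.7, 2.6, 39.9]
gripper_width: 0.114
```

Home at 0.1157, against the 0.1159 reading when seated before. Letting go and heading to the button.

```bash
python3 -m inch '[[0,0,0,0,0,0,1],[0,0,0,0,0,0,0.4],[0,0,0,0,0,0,0.4],[0,0,0,0,0,0,0.4],[0,0,0,0,0,0,0.4]]'; python3 -m inch '[[0,0,-25,0,0,0,0.4],[0,0,-45,0,0,0,0.4],[0,0,0,0,0,0,1]]'
python3 - <<'E'
from h import *
from cell import bot
plan(BT+[0,0,.14],tool(52.4))
p,d=bot.grab_frame('side');c=bot.calibration('side')
P=cloud(d,c['camera_matrix'],c['world_to_cam']);l=(P-SL)@np.c_[XR,YR,[0,0,1]]
m=(abs(l[...,0])<.03)&(l[...,1]>-.075)&(l[...,1]<.07)&(l[...,2]>.01)&(l[...,2]<.1)
G=l[m];print('y',np.percentile(G[:,1],[0,1,99,100]).round(4),'zmax',np.percentile(G[:,2],99.5).round(4),'x',np.median(G[:,0]))
E
```

```text
time: 20.78
tool_pos: [0.547, -0.0087, 0.1166]
tool_rot: [[0.793, -0.61, 0.003], [-0.61, -0.792, 0.006], [-0.001, -0.007, -1.0]]
contact_force: [-0.3, -0.4, -0.3]
gripper_width: 0.48
time: 21.15
tool_pos: [0.5465, -0.0089, 0.1877]
tool_rot: [[0.793, -0.61, 0.002], [-0.61, -0.792, 0.005], [-0.002, -0.005, -1.0]]
contact_force: [-0.1, 1.0, -1.0]
gripper_width: 0.544
t 21.15 p [ 0.5465 -0.0089  0.1877] F [-0.1  1.  -1. ] w 0.544 q [-1.05  0.25  1.17  1.81 -0.25  1.24 -2.03]
steps 9 total [  6.3 105.7   2.1] [ -0.3  -0.1 -90. ]
  [1.0, 12.0, 0.0] [-0.0, -0.0, -10.0]
  [-1.0, 12.0, 0.0] [-0.0, -0.0, -10.0]
  [-3.0, 11.0, 0.0] [-0.0, -0.0, -10.0]
  [-5.0, 11.0, 0.0] [-0.0, -0.0, -10.0]
  [-7.0, 9.0, 0.0] [-0.0, -0.0, -10.0]
  [-9.0, 8.0, 0.0] [-0.0, -0.0, -10.0]
  [-10.0, 6.0, 0.0] [-0.0, -0.0, -10.0]
  [-11.0, 5.0, 0.0] [-0.0, -0.0, -10.0]
  [-11.0, 3.0, 0.0] [-0.0, -0.0, -10.0]
y [-0.0619 -0.0599  0.0575  0.058 ] zmax 0.0858 x -0.004151519488009136
```

```bash
python3 -m inch '[[1,12,0,0,0,-10,1],[-1,12,0,0,0,-10,1],[-3,11,0,0,0,-10,1],[-5,11,0,0,0,-10,1],[-7,9,0,0,0,-10,1]]'; python3 -m inch '[[-9,8,0,0,0,-10,1],[-10,6,0,0,0,-10,1],[-11,5,0,0,0,-10,1],[-10,3,0,0,0,-8,1],[0,0,0,0,0,0,1]]'
python3 -c "
from h import *
plan(BT+[-.001,0,.029],tool(52.4))"
```

```text
time: 21.82
tool_pos: [0.509, -0.0573, 0.1794]
tool_rot: [[0.969, 0.246, -0.012], [0.246, -0.969, 0.002], [-0.011, -0.005, -1.0]]
contact_force: [-0.5, -0.6, 0.7]
gripper_width: 0.026
time: 22.45
tool_pos: [0.4789, -0.097, 0.1734]
tool_rot: [[0.595, 0.803, -0.022], [0.803, -0.596, 0.002], [-0.012, -0.019, -1.0]]
contact_force: [0.1, -0.2, -0.0]
gripper_width: 0.007
t 22.45 p [ 0.4789 -0.097   0.1734] F [ 0.1 -0.2 -0. ] w 0.007 q [-0.87  0.03  1.04  1.94 -0.03  1.2  -0.45]
steps 1 total [ 5.8  7.3 99.2] [-1.1  0.7  1. ]
  [6.0, 7.0, 99.0] [-1.1, 0.7, 1.0]
```

```bash
python3 -m inch '[[5,6,30,-1.1,0.7,1,1],[0,0,45,0,0,0,1],[0,0,0,0,0,0,1]]'
python3 -c "
from h import *
plan(BT+[-.001,0,.0265],tool(52.4))"
```

```text
time: 22.82
tool_pos: [0.4864, -0.0941, 0.0952]
tool_rot: [[0.615, 0.789, 0.0], [0.789, -0.615, 0.001], [0.001, -0.0, -1.0]]
contact_force: [-0.0, 0.2, 0.8]
gripper_width: 0.01
t 22.82 p [ 0.4864 -0.0941  0.0952] F [-0.   0.2  0.8] w 0.01 q [-0.81  0.19  1.04  2.03 -0.19  1.03 -0.34]
steps 1 total [-2.2  1.2 23.7] [-0.  -0.  -0.3]
  [-2.0, 1.0, 24.0] [-0.0, -0.0, -0.3]
```

```bash
python3 -m inch '[[-2,1,20,0,0,0,1],[0,0,4,0,0,0,1],[0,0,4,0,0,0,1]]'; python3 -m inch '[[0,0,4,0,0,0,1]]'; python3 -m inch '[[0,0,3,0,0,0,1]]';python3 -m inch '[[0,0,2,0,0,0,1]]'
```

```text
time: 23.2
tool_pos: [0.4891, -0.0958, 0.0702]
tool_rot: [[0.617, 0.787, 0.005], [0.787, -0.617, 0.001], [0.003, 0.003, -1.0]]
contact_force: [0.6, -1.0, 2.4]
gripper_width: 0.004
time: 23.32
tool_pos: [0.4896, -0.0957, 0.0671]
tool_rot: [[0.617, 0.787, 0.005], [0.787, -0.617, 0.001], [0.004, 0.003, -1.0]]
contact_force: [-1.9, -0.2, 3.3]
gripper_width: 0.003
time: 23.45
tool_pos: [0.4897, -0.0958, 0.0651]
tool_rot: [[0.617, 0.787, 0.005], [0.787, -0.617, 0.002], [0.005, 0.003, -1.0]]
contact_force: [-6.8, 0.7, 23.4]
gripper_width: 0.006
time: 23.58
tool_pos: [0.4898, -0.0958, 0.065]
tool_rot: [[0.618, 0.787, 0.004], [0.787, -0.618, 0.004], [0.006, 0.0, -1.0]]
contact_force: [-10.5, 1.7, 28.0]
gripper_width: 0.003
```

```bash
python3 -m inch '[[0,0,3.5,0,0,0,1],[0,0,3.5,0,0,0,1]]'; python3 -m inch '[[0,0,-8,0,0,0,1],[0,0,-40,0,0,0,1],[0,0,-55,0,0,0,0.4],[0,0,-15,0,0,0,0.4],[0,0,0,0,0,0,0.4]]'
python3 -c "
from h import *
plan([.5465,-.0088,.187],tool(-37.6))"
```

```text
time: 23.82
tool_pos: [0.49, -0.096, 0.0647]
tool_rot: [[0.618, 0.786, -0.001], [0.786, -0.618, 0.012], [0.009, -0.008, -1.0]]
contact_force: [-14.9, 2.4, 39.8]
gripper_width: 0.003
time: 24.45
tool_pos: [0.4918, -0.0968, 0.1876]
tool_rot: [[0.619, 0.785, 0.004], [0.785, -0.619, 0.015], [0.014, -0.006, -1.0]]
contact_force: [0.4, 0.5, -0.7]
gripper_width: 0.263
t 24.45 p [ 0.4918 -0.0968  0.1876] F [ 0.4  0.5 -0.7] w 0.263 q [-0.9   0.03  1.09  1.92 -0.04  1.21 -0.47]
steps 9 total [102.9 -11.6   2.1] [-0.9 -0.4 89.3]
  [11.0, -1.0, 0.0] [-0.1, -0.0, 9.9]
  [11.0, -3.0, 0.0] [-0.1, -0.0, 9.9]
  [10.0, -5.0, 0.0] [-0.1, -0.0, 9.9]
  [9.0, -7.0, 0.0] [-0.1, -0.0, 9.9]
  [8.0, -8.0, 0.0] [-0.1, -0.0, 9.9]
  [6.0, -10.0, 0.0] [-0.1, -0.0, 9.9]
  [5.0, -11.0, 0.0] [-0.1, -0.0, 9.9]
  [3.0, -11.0, 0.0] [-0.1, -0.0, 9.9]
  [1.0, -11.0, 0.0] [-0.1, -0.0, 9.9]
```

```bash
python3 -m inch '[[11,0,-1,0,0,-9.9,0.4],[11,2,-1,0,0,-9.9,0.4],[10,4,-1,0,0,-9.9,0.4],[10,6,-1,0,0,-9.9,0.4],[8,8,-1,0,0,-9.9,0.4]]'; python3 -m inch '[[7,9,-1,0,0,-9.9,0.4],[5,10,-1,0,0,-9.9,0.4],[3,11,-1,0,0,-9.9,0.4],[0,9,-1,0,0,-8,0.4],[0,0,0,0,0,0,0.4]]'
python3 -c "
from h import *
plan([.5465,-.0088,.175],tool(142.4))"
```

```text
time: 25.08
tool_pos: [0.5237, -0.0519, 0.1847]
tool_rot: [[-0.22, 0.975, -0.007], [0.975, 0.221, 0.014], [0.015, -0.004, -1.0]]
contact_force: [-0.2, 0.1, 0.2]
gripper_width: 0.593
time: 25.7
tool_pos: [0.5485, -0.0176, 0.1776]
tool_rot: [[-0.784, 0.62, -0.023], [0.62, 0.785, 0.01], [0.024, -0.007, -1.0]]
contact_force: [-0.2, -0.1, -0.2]
gripper_width: 0.597
t 25.7 p [ 0.5485 -0.0176  0.1776] F [-0.2 -0.1 -0.2] w 0.597 q [-0.78  0.22  0.88  1.8  -0.18  1.23  1.05]
steps 1 total [7.  5.7 2.7] [-0.4 -1.4 -0.7]
  [7.0, 6.0, 3.0] [-0.4, -1.4, -0.7]
```

```bash
python3 -m inch '[[7,6,3,-0.4,-1.4,-0.7,0.4],[0,0,0,0,0,0,0.4]]'
python3 -c "
from h import *
plan([.5465,-.0088,.115],tool(142.4))"
```

```text
time: 25.95
tool_pos: [0.545, -0.0086, 0.1725]
tool_rot: [[-0.79, 0.614, -0.001], [0.614, 0.79, -0.001], [0.0, -0.002, -1.0]]
contact_force: [-0.1, 0.0, 0.4]
gripper_width: 0.596
t 25.95 p [ 0.545  -0.0086  0.1725] F [-0.1  0.   0.4] w 0.596 q [-0.82  0.19  0.87  1.83 -0.15  1.2   1.02]
steps 1 total [-1.3  0.8 57.5] [-0.1 -0.  -0.3]
  [-1.0, 1.0, 57.0] [-0.1, -0.0, -0.3]
```

```bash
cat >> h.py <<'E'
KY=13.7;XK=np.array([np.cos(np.radians(KY)),np.sin(np.radians(KY)),0]);YK=np.array([-XK[1],XK[0],0])
S0=np.array([.5357,-.3565,.04])-.06*XK
E
python3 -m inch '[[-1,1,28,0,0,-0.3,0.4],[0,0,25,0,0,0,0.4],[0,0,4,0,0,0,0.6],[0,0,0,0,0,0,1],[0,0,0,0,0,0,1]]' 40
python3 -m inch '[[0,0,0,0,0,0,1],[0,0,0,0,0,0,1],[0,0,0,0,0,0,1],[0,0,0,0,0,0,1]]'
```

```text
time: 26.58
tool_pos: [0.5467, -0.008, 0.1161]
tool_rot: [[-0.791, 0.612, 0.003], [0.612, 0.791, 0.001], [-0.002, 0.002, -1.0]]
contact_force: [0.2, 0.0, 0.5]
gripper_width: 0.342
time: 27.08
tool_pos: [0.5468, -0.0091, 0.1174]
tool_rot: [[-0.791, 0.612, 0.003], [0.612, 0.791, 0.001], [-0.002, 0.003, -1.0]]
contact_force: [-0.6, -0.8, -0.7]
gripper_width: 0.112
```

```bash
python3 -m inch '[[0,0,-30,0,0,0,1],[0,0,-45,0,0,0,1],[0,0,-45,0,0,0,1]]'
python3 -c "
from h import *
print(S0);plan(S0+YK*.008+[0,0,.195],tool(103.7))"
```

```text
time: 27.45
tool_pos: [0.5442, -0.0073, 0.2361]
tool_rot: [[-0.791, 0.612, -0.004], [0.612, 0.791, 0.001], [0.003, -0.002, -1.0]]
contact_force: [0.8, 0.9, -0.8]
gripper_width: 0.113
[ 0.47740705 -0.37071029  0.04      ]
t 27.45 p [ 0.5442 -0.0073  0.2361] F [ 0.8  0.9 -0.8] w 0.113 q [-0.85  0.12  0.89  1.75 -0.1   1.32  0.97]
steps 4 total [-163.4 -323.3    1.2] [-0.2 -0.1 38.6]
  [-41.0, -81.0, 0.0] [-0.0, -0.0, 9.6]
  [-54.0, -73.0, 0.0] [-0.0, -0.0, 9.6]
  [-65.0, -63.0, 0.0] [-0.0, -0.0, 9.6]
  [-75.0, -51.0, 0.0] [-0.0, -0.0, 9.6]
```

```bash
python3 -m inch '[[-20,-40,0,0,0,4.8,1],[-23,-39,0,0,0,4.8,1],[-27,-36,0,0,0,4.8,1],[-30,-34,0,0,0,4.8,1],[-32,-32,0,0,0,4.8,1]]'
python3 -c "
from h import *
plan(S0+YK*.008+[0,0,.195],tool(103.7),4)"
```

```text
time: 28.08
tool_pos: [0.5051, -0.2262, 0.2392]
tool_rot: [[-0.474, 0.881, 0.011], [0.881, 0.474, 0.008], [0.002, 0.013, -1.0]]
contact_force: [0.9, 0.6, -2.4]
gripper_width: 0.114
t 28.07 p [ 0.5051 -0.2262  0.2392] F [ 0.9  0.6 -2.4] w 0.114 q [-0.58  0.17  1.08  1.73 -0.17  1.32  1.03]
steps 4 total [-106.4  -90.9    2.7] [ 0.7 -0.2 14.6]
  [-27.0, -23.0, 1.0] [0.2, -0.1, 3.6]
  [-28.0, -21.0, 1.0] [0.2, -0.1, 3.6]
  [-29.0, -19.0, 1.0] [0.2, -0.1, 3.6]
  [-30.0, -17.0, 1.0] [0.2, -0.1, 3.6]
```

```bash
python3 -m inch '[[-27,-23,1,0.2,0,3.6,1],[-28,-21,1,0.2,0,3.6,1],[-29,-19,1,0.2,0,3.6,1],[-22,-12,0,0,0,2.5,1],[0,0,0,0,0,0,1]]'
python3 -c "
from h import *
plan(S0+YK*.008+[0,0,.14],tool(103.7))"
```

```text
time: 28.7
tool_pos: [0.4769, -0.3595, 0.2343]
tool_rot: [[-0.246, 0.969, 0.005], [0.969, 0.246, 0.004], [0.003, 0.006, -1.0]]
contact_force: [0.2, 0.5, -2.0]
gripper_width: 0.113
t 28.7 p [ 0.4769 -0.3595  0.2343] F [ 0.2  0.5 -2. ] w 0.113 q [-0.29  0.36  1.12  1.63 -0.33  1.36  1.13]
steps 1 total [-3.2 -2.5 54.2] [ 0.3 -0.2  0.5]
  [-3.0, -2.0, 54.0] [0.3, -0.2, 0.5]
```

```bash
python3 -m inch '[[-3,-2.5,25,0.3,0,0.5,1],[0,0,35,0,0,0,1],[0,0,8,0,0,0,1],[0,0,0,0,0,0,1]]'
python3 - <<'E'
from h import *
from cell import bot
plan(S0+YK*.008+[0,0,.0674],tool(103.7))
for n in('side','top'):
  p,d=bot.grab_frame(n);c=bot.calibration(n)
  P=cloud(d,c['camera_matrix'],c['world_to_cam']);l=(P-S0)@np.c_[XK,YK,[0,0,1]]
  # rack outline
  T=l[(abs(l[...,2])<.004)&(l[...,0]>-.06)&(l[...,0]<.18)&(abs(l[...,1])<.12)]
  print(n,'rack x (exp -22.5..142.5)',np.percentile(T[:,0],[0.3,99.7]).round(4),'y (+-80)',np.percentile(T[:,1],[.3,99.7]).round(4),'z',np.median(T[:,2]).round(4))
  S=l[(l[...,2]<-.008)&(l[...,2]>-.03)&(abs(l[...,0])<.015)&(abs(l[...,1])<.075)]
  if len(S):print('slot pts',len(S),S[:,:2].min(0).round(4),S[:,:2].max(0).round(4))
  G=l[(abs(l[...,0])<.025)&(abs(l[...,1])<.085)&(l[...,2]>.022)&(l[...,2]<.065)]
  if len(G)>50:
    F=G[abs(G[:,1])<.05]
    for i in range(3):
      A=np.c_[F[:,1:],np.ones(len(F))];k=np.linalg.lstsq(A,F[:,0],rcond=None)[0];F=F[abs(A@k-F[:,0])<.004]
    print('cass',len(G),'y',np.percentile(G[:,1],[0,1,99,100]).round(4),'k',k.round(4),'face x at z.03',k@[0,.03,1])
cv2.imwrite('pics/s4.png',cv2.resize(bot.grab_frame('side')[0][300:480,390:590],(600,540),interpolation=cv2.INTER_CUBIC)[:,:,::-1])
E
```

```text
time: 29.2
tool_pos: [0.4797, -0.3578, 0.165]
tool_rot: [[-0.245, 0.97, 0.004], [0.97, 0.245, 0.006], [0.005, 0.005, -1.0]]
contact_force: [0.2, -0.8, -0.6]
gripper_width: 0.113
t 29.2 p [ 0.4797 -0.3578  0.165 ] F [ 0.2 -0.8 -0.6] w 0.113 q [-0.25  0.42  1.07  1.71 -0.4   1.25  1.16]
steps 1 total [-4.2 -5.7 57.6] [ 0.3 -0.3  0.5]
  [-4.0, -6.0, 58.0] [0.3, -0.3, 0.5]
side rack x (exp -22.5..142.5) [-0.0249  0.1398] y (+-80) [-0.0796  0.0797] z -0.0004
slot pts 507 [-0.0017 -0.0634] [0.0077 0.0646]
cass 1261 y [-0.0548 -0.0543  0.0637  0.0656] k [-0.0072 -0.0173  0.0018] face x at z.03 0.0013192264320684081
top rack x (exp -22.5..142.5) [-0.0223  0.1423] y (+-80) [-0.0667  0.0807] z -0.0001
slot pts 221 [-0.0054 -0.0491] [0.0066 0.0592]
cass 55 y [-0.0015  0.001   0.0666  0.0666] k [-0.0079 -0.0111  0.0029] face x at z.03 0.002554138126889092
```

View pics/s4.png

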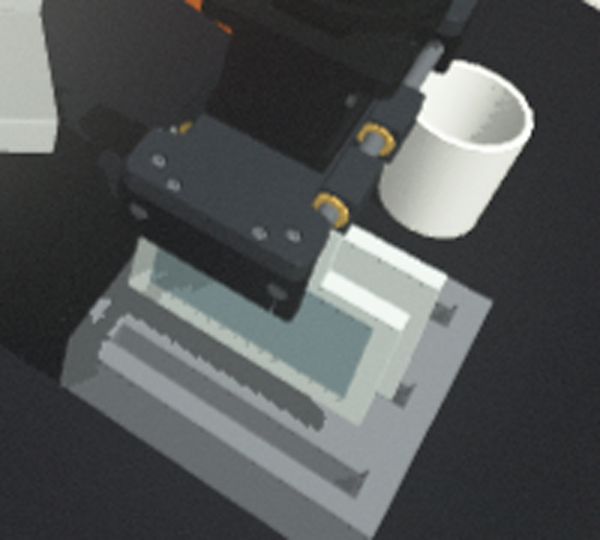

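The side crop shows the cassette held about 8 mm beyond the near free slot (105,345)–(365,485), with the spare undisturbed behind it. I'm shifting about −7 mm across and −4.5 mm along the slot.

```bash
python3 -m inch '[[-4.5,-7,2,0.3,-0.3,0.5,1],[0,0,0,0,0,0,1]]'
python3 - <<'E'
from h import *
from cell import bot
plan(S0+YK*.008+[0,0,.0674],tool(103.7))
n='side';p,d=bot.grab_frame(n);c=bot.calibration(n)
P=cloud(d,c['camera_matrix'],c['world_to_cam']);l=(P-S0)@np.c_[XK,YK,[0,0,1]]
G=l[(abs(l[...,0])<.025)&(abs(l[...,1])<.085)&(l[...,2]>.022)&(l[...,2]<.065)];F=G[abs(G[:,1])<.05]
for i in range(3):
  A=np.c_[F[:,1:],np.ones(len(F))];k=np.linalg.lstsq(A,F[:,0],rcond=None)[0];F=F[abs(A@k-F[:,0])<.004]
print('cass',len(G),'y',np.percentile(G[:,1],[0,1,99,100]).round(4),'k',k.round(4),'centre x',k@[0,.03,1]+.005)
E
```

```text
time: 29.6
tool_pos: [0.4744, -0.366, 0.1655]
tool_rot: [[-0.235, 0.972, 0.004], [0.972, 0.235, -0.003], [-0.004, 0.003, -1.0]]
contact_force: [-0.1, 0.5, -1.9]
gripper_width: 0.11
t 29.6 p [ 0.4744 -0.366   0.1655] F [-0.1  0.5 -1.9] w 0.11 q [-0.25  0.42  1.08  1.71 -0.39  1.24  1.17]
steps 1 total [ 2.9  1.7 58.1] [ 0.2  0.2 -0.1]
  [3.0, 2.0, 58.0] [0.2, 0.2, -0.1]
cass 1259 y [-0.062  -0.0614  0.0567  0.0582] k [ 0.0015 -0.0137 -0.0058] centre x -0.0012044373425255965
```

```bash
python3 -m inch '[[2,0,15,0.2,0.2,0,1],[0,0,8,0,0,0,1],[0,0,0,0,0,0,1]]'
python3 -c "
from h import *
plan(S0+YK*.007-XK*.001+[0,0,.0674],tool(103.7))"
```

```text
time: 30.02
tool_pos: [0.4745, -0.3632, 0.1406]
tool_rot: [[-0.236, 0.972, -0.001], [0.972, 0.236, 0.001], [0.001, -0.001, -1.0]]
contact_force: [0.2, -0.3, -1.8]
gripper_width: 0.113
t 30.02 p [ 0.4745 -0.3632  0.1406] F [ 0.2 -0.3 -1.8] w 0.113 q [-0.23  0.45  1.06  1.74 -0.42  1.2   1.18]
steps 1 total [-1.   0.1 33.2] [-0.  -0.  -0.1]
  [-1.0, 0.0, 33.0] [-0.0, -0.0, -0.1]
```

```bash
python3 -m inch '[[-0.5,0,7,0,0,0,1],[0,0,4,0,0,0,1]]'; python3 -m inch '[[0,0,5,0,0,0,1]]'; python3 -m inch '[[0,0,5,0,0,0,1],[0,0,0,0,0,0,1]]'
python3 -c "
from h import *
plan(S0+YK*.007-XK*.001+[0,0,.0674],tool(103.7))"
```

```text
time: 30.28
tool_pos: [0.4747, -0.3638, 0.129]
tool_rot: [[-0.236, 0.972, -0.001], [0.972, 0.236, 0.0], [0.0, -0.001, -1.0]]
contact_force: [-0.6, 0.1, -1.5]
gripper_width: 0.109
time: 30.4
tool_pos: [0.4748, -0.3639, 0.1238]
tool_rot: [[-0.236, 0.972, -0.0], [0.972, 0.236, 0.0], [0.0, -0.0, -1.0]]
contact_force: [-0.0, -0.5, -1.2]
gripper_width: 0.112
time: 30.65
tool_pos: [0.4746, -0.3637, 0.118]
tool_rot: [[-0.236, 0.972, -0.001], [0.972, 0.236, 0.0], [0.001, -0.001, -1.0]]
contact_force: [-0.0, -0.4, -1.5]
gripper_width: 0.118
t 30.65 p [ 0.4746 -0.3637  0.118 ] F [-0.  -0.4 -1.5] w 0.118 q [-0.21  0.47  1.04  1.76 -0.44  1.17  1.2 ]
steps 1 total [-0.4  0.1 10.6] [-0.1 -0.  -0.1]
  [-0.0, 0.0, 11.0] [-0.1, -0.0, -0.1]
```

```bash
python3 -m inch '[[0,0,5,0,0,0,1],[0,0,3.5,0,0,0,1]]'; python3 -m inch '[[0,0,2.5,0,0,0,1]]'; python3 -m inch '[[0,0,3,0,0,0,1]]'; python3 -m inch '[[0,0,3.5,0,0,0,1]]'
```

```text
time: 30.9
tool_pos: [0.4749, -0.3639, 0.1094]
tool_rot: [[-0.236, 0.972, -0.0], [0.972, 0.236, 0.0], [0.0, -0.0, -1.0]]
contact_force: [-0.4, -0.0, -1.8]
gripper_width: 0.111
time: 31.02
tool_pos: [0.475, -0.3638, 0.1074]
tool_rot: [[-0.236, 0.972, -0.0], [0.972, 0.236, 0.001], [0.001, -0.0, -1.0]]
contact_force: [-4.2, 6.1, 17.0]
gripper_width: 0.116
time: 31.15
tool_pos: [0.4752, -0.3638, 0.1073]
tool_rot: [[-0.236, 0.972, 0.0], [0.972, 0.236, 0.003], [0.003, 0.001, -1.0]]
contact_force: [-7.9, 9.0, 30.4]
gripper_width: 0.113
time: 31.28
tool_pos: [0.4753, -0.3639, 0.1074]
tool_rot: [[-0.237, 0.972, 0.001], [0.972, 0.237, 0.005], [0.005, 0.002, -1.0]]
contact_force: [-7.1, 8.5, 26.7]
gripper_width: 0.114
```

Home at exactly the predicted 0.1074. I'll open only to about 30 mm, because the spare stands close by, then retreat.

```bash
python3 -m inch '[[0,0,0,0,0,0,1],[0,0,0,0,0,0,0.65],[0,0,0,0,0,0,0.65],[0,0,0,0,0,0,0.65]]'; python3 -m inch '[[0,0,-25,0,0,0,0.65],[0,0,-50,0,0,0,0.65],[0,0,-50,0,0,0,0.65],[0,-40,0,0,0,0,0.65],[0,-40,0,0,0,0,0.65]]'; python3 -m inch '[[0,-40,0,0,0,0,0.65],[0,0,0,0,0,0,0.65]]'
python3 - <<'E'
from h import *
from cell import bot
for n in('side','top'):
  p,d=bot.grab_frame(n);c=bot.calibration(n)
  P=cloud(d,c['camera_matrix'],c['world_to_cam']);l=(P-S0)@np.c_[XK,YK,[0,0,1]]
  for x0,w in((0,'cassette'),(.06,'spare')):
    G=l[(abs(l[...,0]-x0)<.02)&(abs(l[...,1])<.09)&(l[...,2]>.01)&(l[...,2]<.11)]
    print(n,w,len(G),'y',np.percentile(G[:,1],[1,99]).round(4),'x',np.percentile(G[:,0],[5,50,95]).round(4),'zmax',np.percentile(G[:,2],99.5).round(4))
  cv2.imwrite(f'pics/{n}5.png',p[:,:,::-1])
E
```

```text
time: 31.78
tool_pos: [0.4759, -0.3647, 0.1085]
tool_rot: [[-0.237, 0.972, 0.003], [0.972, 0.237, 0.004], [0.003, 0.004, -1.0]]
contact_force: [-0.0, -0.1, 0.1]
gripper_width: 0.324
time: 32.4
tool_pos: [0.3992, -0.383, 0.2355]
tool_rot: [[-0.242, 0.97, -0.001], [0.97, 0.242, 0.002], [0.002, -0.0, -1.0]]
contact_force: [-0.6, 0.2, 0.5]
gripper_width: 0.348
time: 32.65
tool_pos: [0.356, -0.3946, 0.2356]
tool_rot: [[-0.238, 0.971, 0.001], [0.971, 0.238, 0.003], [0.003, 0.002, -1.0]]
contact_force: [0.6, 0.7, 0.5]
gripper_width: 0.35
side cassette 1297 y [-0.06    0.0002] x [-0.0062 -0.0048  0.0027] zmax 0.0862
side spare 1736 y [-0.0596  0.0212] x [0.0523 0.0538 0.0596] zmax 0.0863
top cassette 407 y [-0.0583  0.0605] x [-0.0039 -0.0005  0.0056] zmax 0.0898
top spare 548 y [-0.0582  0.0607] x [0.0545 0.0569 0.0641] zmax 0.0891
```

View pics/side5.png

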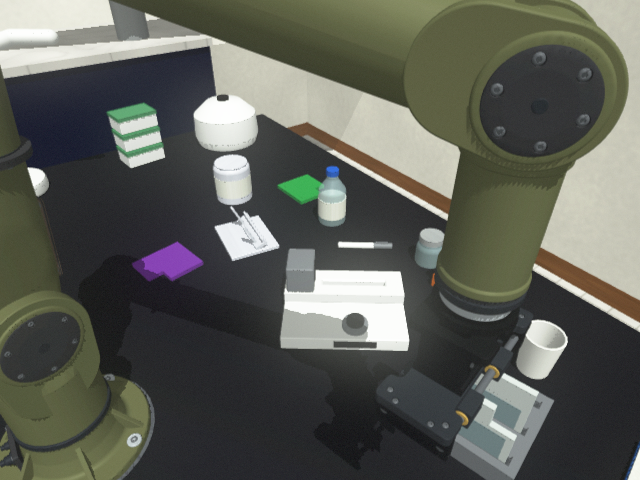

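The side view shows both cassettes standing in the rack at (490,430) and (515,395), the slot of the reader empty, and the other things unmoved. The robot is clear, so I'm handing in.

```bash
python3 -c "
from cell import bot
print(bot.job_done(),bot.state()['time'])"
```

```text
the job is handed in; nothing more can be done
the job is handed in; nothing more can be done
```

The job is done and handed in, with the last clock reading at about 33 s of the 72 s allowed. The hand-in gave no verdict.

- **First reading:** I took the cut-corner cassette from the rest and lowered it home in the reader slot with its cut end next to the head. I let go and pressed the button.
- **Second reading:** I turned the cassette 180°, lowered it home again, let go and pressed the button once more.
- **Rack:** I then stood it in the rack slot on the robot's side and let go.

**Checks**
- **Seating:** the side-camera readings put the cassette's top about 86 mm above the reader slot's mouth both times (85 mm expected when fully home). In the rack, the tool stopped at the predicted height of 0.1074 m. The side camera put the top there at 86 mm. The top camera read 4 mm higher, but it read the same for the spare, so I took it as camera error.
- **Button:** the fingertips stopped about 6 mm below the button's rest height both times. I judged full travel from that stop and the force, because the button's own reading is not available.
- **Force:** I misjudged the button's height on the first press, so the wrist force reached 54 N, under the 120 N limit. It reached 40 N on the second press, and 40 N pushing the cassette home the second time. These were at the fingertips or the held cassette, not the gripper's body.
- **Other things:** in the last side view everything visible stood where it had been. The arm hid the tube block in that view, and I did not look at the final top picture.

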